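Charge and close the parts tumbler

TASK

Charge the tumbler barrel with all the steel balls lying in the scoops: rest each loaded scoop's spout with its lip just inside the barrel's mouth before you tilt it, spill none, and stand every scoop upright on the bench again when empty. Only then put the lid squarely on the mouth and swing the bail right over until it lies down across the lid; leave the piston, spanner and oil bottle where they are.

Things in the scene. Friction and masses are not known exactly. Their poses are not given: they have to be found in the camera images.
- barrel: the tumbler barrel, fixed: an upright grey steel drum 150 mm across and 80 mm high with a cone-shaped shoulder and a narrow steel neck, rim 118 mm above the bench; origin under its centre, z up; its -x side carries the bail's hinge
- mouth (a point): centre of the barrel's round mouth, in the plane of the rim; axes as the barrel's. The mouth is 60 mm across inside, the neck 68 mm outside (wall 4 mm) and straight for 20 mm below the rim
- bail (a joint): angle of the wire bail that holds the lid down: 0 = lying level across the lid (closed), growing as it swings up and over to the barrel's -x side; 3.25 = fully open, resting on its stop, about level with the rim. It starts within 0.2 of fully open. It swings easily (about 1.5 N at the grip) and, let go, drops by its own weight to the side it leans to
- bail_grip (a point): centre of the bail's black grip bar: a round bar 14 mm thick and 52 mm long, parallel to the hinge and 108 mm from it, between two 8 mm side wires (44 mm free between them)
- bail_hinge (a point): middle of the bail's hinge line, which is level and runs along the barrel's y, 46 mm from the barrel's axis on its -x side and 10.5 mm above the rim; at angle 0 the bail points along the barrel's +x, at pi/2 straight up
- lid_knob (a point): the loose lid: steel disc 76 mm across, 6 mm thick, rubber plug below (53 mm across, 10 mm deep, bevelled), black upright round knob on top, 24 mm across, 34 mm tall. The point lies on the axis, 39 mm above the plug's underside and 11 mm below the knob's top; z up. The lid starts standing on its plug; seated (disc on the rim, plug in the mouth) the point is 29 mm above the rim
- scoop_a_grip (a point): scoop a, one of three alike metal pouring pans, 130 mm long, 66 wide, 34 high, with a black bar handle over the top (72 long, 14 thick, 18 high, along the pan's x). Point: centre of the bar, 79 mm above the pan's underside; x towards the spout, z up. The 4 mm bed is flat from 51 mm behind to 16 mm ahead of the point, then rises at 15 degrees to the spout (34 mm wide inside)
- scoop_a_lip (a point): lower edge of the turned-down lip (38 mm wide, 17 mm deep) at the end of scoop a's spout, 74 mm ahead of and 77 mm below the bar's centre, 2 mm above the pan's underside. The spout's underside is 14 mm above this edge at the lip and slopes down at 15 degrees towards the pan
- scoop_b_grip (a point): scoop b, one of three alike metal pouring pans, 130 mm long, 66 wide, 34 high, with a black bar handle over the top (72 long, 14 thick, 18 high, along the pan's x). Point: centre of the bar, 79 mm above the pan's underside; x towards the spout, z up. The 4 mm bed is flat from 51 mm behind to 16 mm ahead of the point, then rises at 15 degrees to the spout (34 mm wide inside)
- scoop_b_lip (a point): lower edge of the turned-down lip (38 mm wide, 17 mm deep) at the end of scoop b's spout, 74 mm ahead of and 77 mm below the bar's centre, 2 mm above the pan's underside. The spout's underside is 14 mm above this edge at the lip and slopes down at 15 degrees towards the pan
- scoop_c_grip (a point): scoop c, one of three alike metal pouring pans, 130 mm long, 66 wide, 34 high, with a black bar handle over the top (72 long, 14 thick, 18 high, along the pan's x). Point: centre of the bar, 79 mm above the pan's underside; x towards the spout, z up. The 4 mm bed is flat from 51 mm behind to 16 mm ahead of the point, then rises at 15 degrees to the spout (34 mm wide inside)
- scoop_c_lip (a point): lower edge of the turned-down lip (38 mm wide, 17 mm deep) at the end of scoop c's spout, 74 mm ahead of and 77 mm below the bar's centre, 2 mm above the pan's underside. The spout's underside is 14 mm above this edge at the lip and slopes down at 15 degrees towards the pan
- ball_a1_center (a point): centre of a loose dark steel ball, 16 mm across; if present it starts in scoop a
- ball_a2_center (a point): centre of a loose dark steel ball, 16 mm across; if present it starts in scoop a
- ball_b1_center (a point): centre of a loose dark steel ball, 16 mm across; if present it starts in scoop b
- ball_b2_center (a point): centre of a loose dark steel ball, 16 mm across; if present it starts in scoop b
- ball_c1_center (a point): centre of a loose dark steel ball, 16 mm across; if present it starts in scoop c
- ball_c2_center (a point): centre of a loose dark steel ball, 16 mm across; if present it starts in scoop c
- piston: an engine piston, 76 mm across, 60 mm high, standing on the bench; origin under its centre; leave it alone
- spanner: a spanner 190 mm long lying on the bench; origin under its middle; leave it alone
- oil_bottle: a grey oil bottle, 64 mm across, 170 mm high; origin under its centre; leave it alone
Things that resemble listed ones, but are neither listed nor needed, are in the scene too. Leave any purple or turquoise look-alike of the part that bears scoop_b_grip alone.

How it is judged:
By the outcome, as a careful person would: the job done as asked, in the order asked, and still so for the second after the job is handed in, with the robot touching nothing.
Of ball_a1, ball_a2, ball_b1, ball_b2, ball_c1, ball_c2 only 3 to 6 are there at a start; the rules pass over those that are not, and their reading is None.
At some moment in a run one of lid, scoop_a, scoop_b, scoop_c may be knocked a few centimetres aside while the robot is not near it.
It also fails if it takes over 210 s, if anything falls off the work surface, if the arm or the gripper's body presses on something with over 40 N, if the wrist force passes 120 N, or if a joint passes its speed limit or range.

ROBOT

A 6-joint arm with a two-finger parallel gripper is mounted at the origin on the work surface. World frame = base frame: x ahead of the robot, y to its left, z up, the work surface at z = 0. Lengths are in m, angles in rad, forces in N, time in s.
With the tool pointing down it reaches from about 0.35 to 0.775 m from the base axis. Payload 5.5 kg.
Tool frame: the origin (TCP) lies midway between the tips of the shut fingers; the grasp point (between the pads) lies 19 mm behind it; z points along the fingers, y is the line along which they close (so a half turn about z gives the same grasp; the last joint's range is limited). The gripper opens to 85 mm and grips with 20 to 120 N. Pads are 22 mm wide; open, the fingers measure 114 mm over their backs; the gripper's body (76 mm by 85 mm) begins 54 mm behind the grasp point. The pads swing forward as they close: fully open they stand 13 mm farther back than shut.
Start: joints at [-1.423, 0.313, 0.046, 1.304, 0, 1.431], TCP at [0.163, -0.551, 0.231] pointing down, gripper open.
Joint ranges: [-2.76, 2.76], [-0.86, 1.69], [-1.03, 1.26], [-2.2, 2.34], [-1.47, 1.5], [-3.14, 3.14]. Speed limits (rad/s): [2.57, 2.57, 3.14, 3.14, 3.14, 3.14].

INTERFACE

Orientations are given as a unit quaternion [w, x, y, z].
In Python, from rig import bot gives the robot as it stands. The module is installed in compiled form; this text tells all that it offers.
- The arm moves only by the tool move_arm, never from a script. Its argument "commands" is a list of rows, each an object of numbers: "x", "y", "z": the shift along the world's x, y, z as a fraction of full scale; "rx", "ry", "rz": the turn, a rotation vector about the world's x, y, z as a fraction of full scale; "grip": the finger opening in mm, from 0 to 85.4. In form: [{"x": .., "y": .., "z": .., "rx": .., "ry": .., "rz": .., "grip": ..}, ...]. A call has 1 to 10 rows; each row shifts and turns the commanded pose from where the row before left it; what a row does not reach is not made up. Full scale, the value 1, is 0.75 m for a shift and pi/2 rad for a turn. A row lasts 1/8 s, in which the tool goes at most 62.5 mm and 10.7 degrees, less where a joint would pass 70% of its speed; a pose out of reach is approached as far as the arm can. A call with a number of a shift or a turn outside -1 to 1 is refused whole. A call with a gripper value outside its range is refused whole. The fingers move at their own pace and stop on an object; "force" is the grip in N (left out, the last holds). Time passes only in rows, so rows that do not move let the fingers close. It gives the time, the measured TCP pose, the force, the opening and the grip force at its end, in the units of the state.
- bot.get_state(): the state, without advancing time (a new reading comes with each control period).
- bot.snapshot(name): name is "scene" or "top"; returns (picture, depth): 420x560x3 uint8, red, green, blue; 420x560 float32, m along the optical axis (not along the pixel's ray), 0 where there is no reading.
- bot.camera_info(name): a dict with "K" (3x3 intrinsics, pixels), "world_to_cam" (4x4, takes a point from world to camera coordinates). Camera axes: x right, y down, z forward; pixel columns grow to the right and rows downward; lengths in m; the calibration is good to about 2 mm. A picture is of the moment at which its call begins. camera_info takes no time and is no camera call.
- bot.finish_job(): hands the job in; it is judged then, once.
The state is a dict: "time": time; "q": joint angles; "qvel": joint speeds; "tau": joint torques, N m; "ee_pos": TCP position; "orientation": TCP orientation; "ft_force": force on the tool from outside, world axes, zero at the start; "moment": the same for the moment, N m; "width": finger opening in m; "grasp_force": force on a finger pad.
Only numpy, scipy, OpenCV 4.12 (cv2) and the standard library are available. Lean on these libraries where they do the work, as an engineer would, in place of code of your own. Each camera call takes 0.05 s, during which the arm holds its last target. There are 200 camera calls.

## Working session

There is one attempt and no reset: what is moved stays moved. The work goes in short steps, Python scripts to look and compute and a tool call to move; the robot and the scene stay as the last step left them, time stands still between calls to the robot, and variables do not carry over. Pictures are saved under pics/ and viewed, at most 14 in all, crops included, and the job is handed in when it is done.

Besides the shell and the picture viewer there is one more tool, called after "Emit:" in YAML: its name, and indented under it one key for each argument. move_arm: Moves the arm, as the interface text tells. Shift numbers are shares of 0.75 m and turn numbers shares of pi/2 rad, none past 1 either way. Its arguments: {"type":"object","properties":{"commands":{"type":"array","items":{"type":"object","properties":{"x":{"type":"number"},"y":{"type":"number"},"z":{"type":"number"},"rx":{"type":"number"},"ry":{"type":"number"},"rz":{"type":"number"},"grip":{"type":"number"}}}},"force":{"type":"number"}},"required":["commands"]}

```bash
mkdir -p pics; cat > h.py <<'E'
import numpy as np, cv2
from rig import bot
def snap(n):
    im,d=bot.snapshot(n); return im,d
def cam(n):
    c=bot.camera_info(n); return np.array(c["K"]),np.array(c["world_to_cam"])
def pts(n,d):
    K,T=cam(n); h,w=d.shape; u,v=np.meshgrid(np.arange(w),np.arange(h))
    c=np.stack([(u-K[0,2])/K[0,0]*d,(v-K[1,2])/K[1,1]*d,d,np.ones_like(d)],-1)
    P=c@np.linalg.inv(T).T; P=P[...,:3]; P[d<=0]=np.nan; return P
def proj(n,p):
    K,T=cam(n); c=T@np.append(p,1); q=K@c[:3]; return q[:2]/q[2]
def ray(n,u,v,z):
    K,T=cam(n); Ti=np.linalg.inv(T); o=Ti[:3,3]; d=Ti[:3,:3]@np.linalg.inv(K)@[u,v,1]
    return o+d*(z-o[2])/d[2]
def save(im,f,s=1.0):
    cv2.imwrite("pics/"+f,cv2.cvtColor(cv2.resize(im,None,fx=s,fy=s,interpolation=cv2.INTER_CUBIC),cv2.COLOR_RGB2BGR))
E
python3 - <<'E'
from h import *
for n in("top","scene"):
    im,d=snap(n); save(im,n+"0.png",1.4); np.savez(n+"0.npz",im=im,d=d)
    K,T=cam(n); print(n,K.round(1).tolist(),np.linalg.inv(T).round(3).tolist())
print(bot.get_state())
E
```

```text
top [[392.7, 0.0, 274.3], [0.0, 392.7, 203.6], [0.0, 0.0, 1.0]] [[-0.008, -0.99, 0.14, 0.418], [-1.0, 0.008, -0.0, -0.056], [-0.001, -0.14, -0.99, 1.144], [0.0, 0.0, 0.0, 1.0]]
scene [[465.6, 0.0, 283.0], [0.0, 465.6, 210.9], [0.0, 0.0, 1.0]] [[-0.724, 0.509, -0.465, 1.109], [0.689, 0.542, -0.48, 0.48], [0.008, -0.669, -0.744, 0.919], [0.0, 0.0, 0.0, 1.0]]
{'time': 0.1, 'q': array([-1.42256742e+00,  3.13964883e-01,  4.50879605e-02,  1.30361960e+00,
       -1.39566986e-05,  1.43118820e+00]), 'qvel': array([-0.00048812, -0.00267565,  0.00309709, -0.00082647, -0.00074187,
       -0.00057847]), 'tau': array([ 2.89740696e-03, -4.81724918e+01,  2.99244815e+01,  1.26495064e-02,
       -1.70469657e-04,  9.98799464e-06]), 'ee_pos': array([ 0.16314302, -0.55088386,  0.23047364]), 'orientation': array([-8.50061961e-04,  9.89661235e-01,  1.43422164e-01, -1.06425351e-05]), 'ft_force': array([-0.73580826, -0.31338082, -0.19933979]), 'moment': array([-0.05253908, -0.05214588,  0.00991318]), 'grasp_force': 0.0, 'width': 0.08539290334406249}
```

View pics/top0.png

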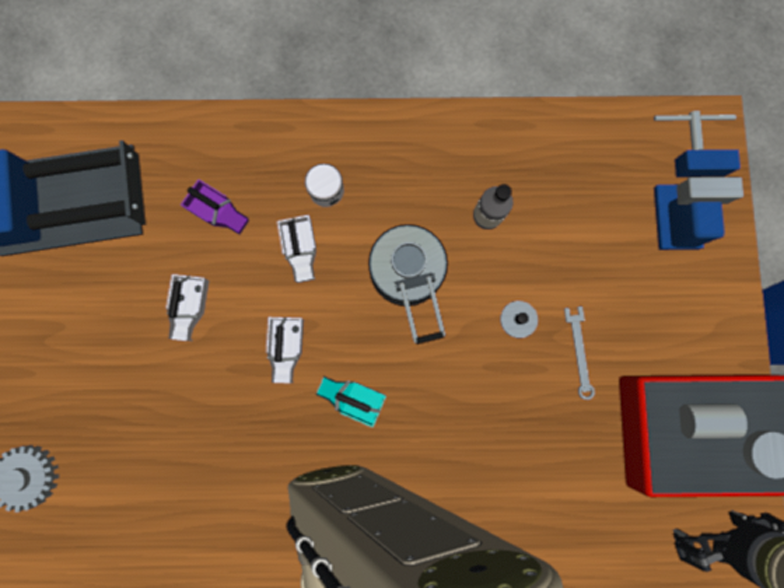

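View pics/scene0.png

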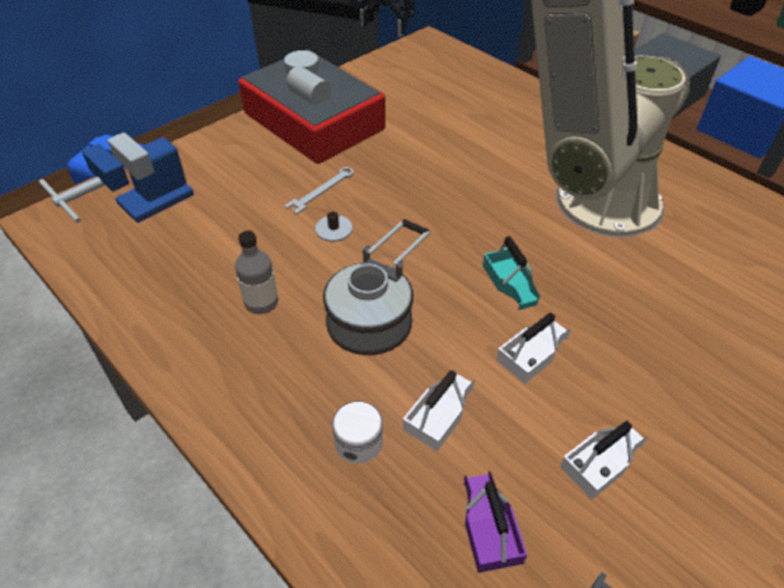

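Top view: three silver scoops at (186,305), (297,247) and (285,348). The look-alikes are purple at (215,207) and turquoise at (352,400). The barrel is at (408,263) with its bail open towards (428,338), and the lid is at (520,319). The piston at (323,184), spanner at (580,352) and bottle at (492,205) stay put. I choose the three silver scoops; next I measure them and check one crop.

```bash
cat >> h.py <<'E'
def scoops(im,P,ctrs,r=0.075):
    """handle bar of a scoop near each xy: dark high pixels -> centre, spout azimuth (by pan pixels)"""
    out=[]
    dark=im.max(-1)<70
    for c in ctrs:
        near=np.hypot(P[...,0]-c[0],P[...,1]-c[1])<r
        m=near&dark&(P[...,2]>.072)&(P[...,2]<.1)
        q=P[m]
        (cx,cy),(w,h),a=cv2.minAreaRect((q[:,:2]*1000).astype(np.float32))
        p=near&~dark&(P[...,2]>.004)&(P[...,2]<.06)
        s=P[p][:,:2].mean(0)
        V=np.linalg.svd(q[:,:2]-q[:,:2].mean(0),full_matrices=False)[2][0]
        t=(P[p][:,:2]-np.array([cx,cy])/1000)@V
        if abs(t.min())>abs(t.max()): V=-V
        out.append((cx/1000,cy/1000,np.degrees(np.arctan2(V[1],V[0])),q[:,:2].mean(0).round(4),np.median(q[:,2]).round(4),sorted([round(w),round(h)]),(round(t.min(),3),round(t.max(),3)),m.sum()))
    return out
E
python3 - <<'E'
from h import *
z=np.load("top0.npz"); im,d=z["im"],z["d"]; P=pts("top",d)
g=lambda u,v:P[round(v/1.4),round(u/1.4)]
C=[g(186,305),g(297,247),g(285,348)]
for s in scoops(im,P,C): print(s)
b=g(408,263); print("b",b,"lid",g(520,319))
near=np.hypot(P[...,0]-b[0],P[...,1]-b[1])<.05
m=near&(abs(P[...,2]-.118)<.006); q=P[m]
(cx,cy),r=cv2.minEnclosingCircle((q[:,:2]*1000).astype(np.float32)); print("rim",cx,cy,r,m.sum(),np.median(q[:,2]))
m=(np.hypot(P[...,0]-b[0],P[...,1]-b[1])<.1)&(P[...,2]<.112)&(P[...,2]>.06); q=P[m]
(cx,cy),r=cv2.minEnclosingCircle((q[:,:2]*1000).astype(np.float32)); print("drum",cx,cy,r)
# bail grip
dark=im.max(-1)<60
c=g(428,338); m=(np.hypot(P[...,0]-c[0],P[...,1]-c[1])<.05)&dark&(P[...,2]>.08); q=P[m]; print("bailgrip",q.mean(0),m.sum(),cv2.minAreaRect((q[:,:2]*1000).astype(np.float32)),np.percentile(q[:,2],[10,50,90]))
c=g(520,319); m=(np.hypot(P[...,0]-c[0],P[...,1]-c[1])<.05)&dark&(P[...,2]>.03); q=P[m]; print("knob",q.mean(0),m.sum(),np.percentile(q[:,2],[10,50,90]))
m2=m|((np.hypot(P[...,0]-c[0],P[...,1]-c[1])<.05)&(P[...,2]>.01)&(P[...,2]<.022)); q=P[m2&~m];print("disc",cv2.minEnclosingCircle((q[:,:2]*1000).astype(np.float32)),np.median(q[:,2]))
A=im[150:290,110:240]; z=np.load("scene0.npz"); B=z["im"][250:390,270:480]
save(A,"crA.png",5) if 0 else None
h=600; a=cv2.resize(A,None,fx=3.2,fy=3.2,interpolation=cv2.INTER_CUBIC); bb=cv2.resize(B,None,fx=1.8,fy=1.8,interpolation=cv2.INTER_CUBIC)
o=np.zeros((max(a.shape[0],bb.shape[0]),a.shape[1]+bb.shape[1],3),np.uint8); o[:a.shape[0],:a.shape[1]]=a; o[:bb.shape[0],a.shape[1]:]=bb; save(o,"cr1.png")
E
```

```text
(0.5437891235351563, 0.3506146240234375, np.float64(173.09852609998592), array([0.543 , 0.3497]), np.float64(0.0871), [14, 70], (np.float64(-0.054), np.float64(0.076)), np.int64(142))
(0.6641015625, 0.12050505828857422, np.float64(-169.26888990754327), array([0.6645, 0.1215]), np.float64(0.0872), [14, 69], (np.float64(-0.054), np.float64(0.085)), np.int64(90))
(0.458296630859375, 0.14680111694335937, np.float64(177.12693388988137), array([0.4567, 0.1465]), np.float64(0.0874), [12, 67], (np.float64(-0.059), np.float64(0.084)), np.int64(105))
b [ 0.62362847 -0.10565999  0.01118614] lid [ 0.50174513 -0.3260516   0.04756066]
rim 613.1156616210938 -103.30979919433594 34.014015197753906 117 0.11704963517684686
drum 613.8265991210938 -103.5611572265625 79.36929321289062
bailgrip [ 0.46421089 -0.13875081  0.1227818 ] 71 ((464.2984924316406, -138.8741912841797), (9.466184616088867, 46.45639419555664), 13.347143173217773) [0.12038468 0.12274596 0.12468144]
knob [ 0.50444747 -0.32947591  0.04838669] 46 [0.04332561 0.04905908 0.05291063]
disc ((505.8431091308594, -333.0597229003906), 38.09562301635742) 0.015733170828532206
```

View pics/cr1.png

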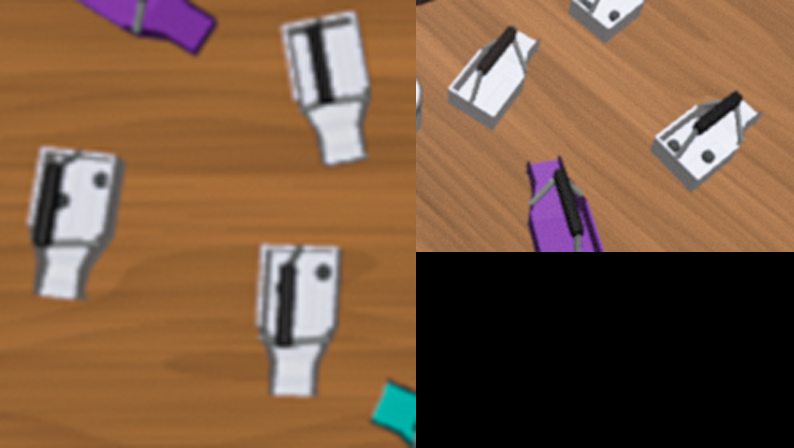

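The crop shows the silver scoop at (75,225) with two balls and the one at (298,320) with one, perhaps a second under its bar. The one at (325,85) shows none. I start with the nearest, (298,320).

Emit:
move_arm:
  commands:
    - {"x":0.048,"y":0.058,"rz":0.111,"grip":85}
    - {"x":0.048,"y":0.058,"rz":0.111}
    - {"x":0.048,"y":0.058,"rz":0.111}
    - {"x":0.048,"y":0.058,"rz":0.111}
    - {"x":0.048,"y":0.058,"rz":0.111}
    - {"x":0.048,"y":0.058,"rz":0.111}
    - {"x":0.048,"y":0.058,"rz":0.111}
    - {"x":0.048,"y":0.058,"rz":0.111}
  force: 60

```text
invalid input
```

Emit:
move_arm:
  commands:
    - {"y":0.077,"rz":0.111}
    - {"y":0.077,"rz":0.111}
    - {"y":0.077,"rz":0.111}
    - {"y":0.077,"rz":0.111}
    - {"y":0.077,"rz":0.111}
    - {"y":0.077,"rz":0.111}
    - {"rz":0.111}
    - {"rz":0.111}

```text
invalid input
```

```bash
cat >> h.py <<'E'
from scipy.spatial.transform import Rotation as R
def err(x,y,z,yaw,tilt=0):
    """what is left to the TCP pose: shifts/.75, turn/(pi/2). yaw deg of tool x, tilt deg about world x"""
    s=bot.get_state(); r=R.from_quat(np.roll(s["orientation"],-1))
    t=R.from_rotvec([np.radians(tilt),0,0])*R.from_euler("z",yaw,degrees=True)*R.from_euler("x",180,degrees=True)
    e=(t*r.inv()).as_rotvec()/(np.pi/2)
    print("t%.2f"%s["time"],"pos",s["ee_pos"].round(4),"shift",((np.array([x,y,z])-s["ee_pos"])/.75).round(4),"turn",e.round(4),"w%.4f gf%.1f"%(s["width"],s["grasp_force"]),"ft",s["ft_force"].round(1),"q",s["q"].round(2))
E
python3 -c "
from h import *
err(.458,.147,.060,177.1)"
```

```text
t0.10 pos [ 0.1631 -0.5509  0.2305] shift [ 0.3931  0.9305 -0.2273] turn [-0.0000e+00 -1.5000e-03  1.7845e+00] w0.0854 gf0.0 ft [-0.7 -0.3 -0.2] q [-1.42  0.31  0.05  1.3  -0.    1.43]
```

Emit:
move_arm:
  commands:
    - {"x":0.048,"y":0.058,"z":0,"rx":0,"ry":0,"rz":0.111,"grip":85}
    - {"x":0.048,"y":0.058,"z":0,"rx":0,"ry":0,"rz":0.111,"grip":85}
    - {"x":0.048,"y":0.058,"z":0,"rx":0,"ry":0,"rz":0.111,"grip":85}
    - {"x":0.048,"y":0.058,"z":0,"rx":0,"ry":0,"rz":0.111,"grip":85}
    - {"x":0.048,"y":0.058,"z":0,"rx":0,"ry":0,"rz":0.111,"grip":85}
    - {"x":0.048,"y":0.058,"z":0,"rx":0,"ry":0,"rz":0.111,"grip":85}
    - {"x":0.048,"y":0.058,"z":0,"rx":0,"ry":0,"rz":0.111,"grip":85}
    - {"x":0.048,"y":0.058,"z":0,"rx":0,"ry":0,"rz":0.111,"grip":85}
  force: 60

```text
time: 1.1
ee_pos: [0.452, -0.2017, 0.2311]
orientation: [-0.0, 0.664, 0.747, -0.0]
ft_force: [0.8, -0.9, -0.3]
width: 0.0854
grasp_force: 0.0
```

```bash
python3 -c "
from h import *
err(.458,.147,.060,177.1)"
```

```text
t1.10 pos [ 0.452  -0.2017  0.2311] shift [ 0.008   0.465  -0.2281] turn [ 0.00e+00 -1.00e-04  8.93e-01] w0.0854 gf0.0 ft [ 0.8 -0.9 -0.3] q [-0.58  0.16 -0.16  1.26 -0.    0.87]
```

Emit:
move_arm:
  commands:
    - {"x":0.001,"y":0.058,"z":0,"rx":0,"ry":0,"rz":0.1115,"grip":85}
    - {"x":0.001,"y":0.058,"z":0,"rx":0,"ry":0,"rz":0.1115,"grip":85}
    - {"x":0.001,"y":0.058,"z":0,"rx":0,"ry":0,"rz":0.1115,"grip":85}
    - {"x":0.001,"y":0.058,"z":0,"rx":0,"ry":0,"rz":0.1115,"grip":85}
    - {"x":0.001,"y":0.058,"z":0,"rx":0,"ry":0,"rz":0.1115,"grip":85}
    - {"x":0.001,"y":0.058,"z":0,"rx":0,"ry":0,"rz":0.1115,"grip":85}
    - {"x":0.001,"y":0.058,"z":0,"rx":0,"ry":0,"rz":0.1115,"grip":85}
    - {"x":0.001,"y":0.058,"z":0,"rx":0,"ry":0,"rz":0.1115,"grip":85}
    - {"x":0,"y":0,"z":-0.06,"rx":0,"ry":0,"rz":0,"grip":85}
  force: 60

```text
time: 2.22
ee_pos: [0.4596, 0.1476, 0.1884]
orientation: [0.004, 0.026, 1.0, 0.001]
ft_force: [-0.5, 0.7, -0.5]
width: 0.0849
grasp_force: 0.0
```

```bash
python3 -c "
from h import *
err(.458,.147,.060,177.1)
im,d=snap('top'); P=pts('top',d); save(im[140:320,90:350],'top1.png',3)
for s in scoops(im,P,[(.544,.35),(.664,.12)]): print(s[:6])
"
```

```text
t2.23 pos [0.4596 0.1476 0.1884] shift [-0.0022 -0.0008 -0.1712] turn [-0.001   0.0045  0.0008] w0.0849 gf0.0 ft [-0.5  0.7 -0.5] q [ 0.14  0.15 -0.27  1.14  0.    0.2 ]h.py:29: RuntimeWarning: Mean of empty slice.
  V=np.linalg.svd(q[:,:2]-q[:,:2].mean(0),full_matrices=False)[2][0]
  ret = um.true_divide(
Traceback (most recent call last):
  File "h.py", line 29, in scoops
    V=np.linalg.svd(q[:,:2]-q[:,:2].mean(0),full_matrices=False)[2][0]
      ~~~~~~~~~~~~~~~~~~~~~~~~~~~~~~~~~~~~~~~~~~~~~~~~~~~~~~~~~~~~~^^^
IndexError: index 0 is out of bounds for axis 0 with size 0
```

View pics/top1.png

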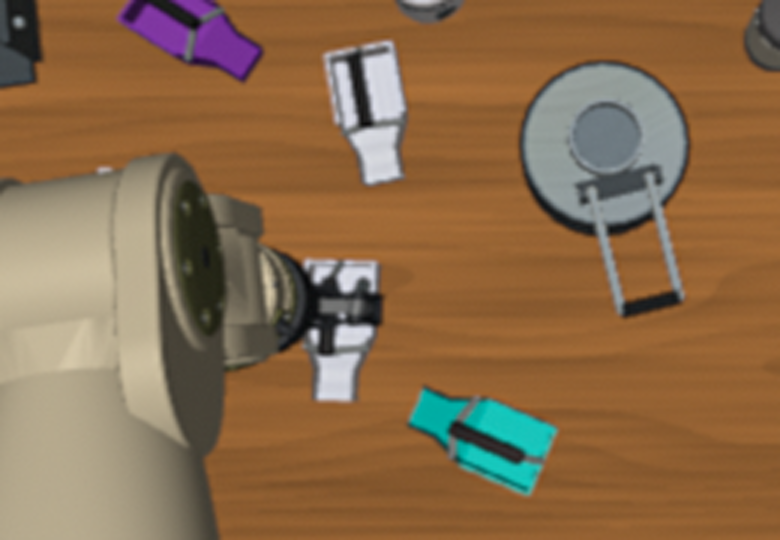

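The gripper stands over the chosen scoop's bar at (335,320). Everything else has stayed where it was.

Emit:
move_arm:
  commands:
    - {"x":-0.002,"y":-0.001,"z":-0.05,"rx":0,"ry":0,"rz":0,"grip":85}
    - {"x":0,"y":0,"z":-0.05,"rx":0,"ry":0,"rz":0,"grip":85}
    - {"x":0,"y":0,"z":-0.05,"rx":0,"ry":0,"rz":0,"grip":85}
    - {"x":0,"y":0,"z":-0.021,"rx":0,"ry":0,"rz":0,"grip":60}
    - {"x":0,"y":0,"z":0,"rx":0,"ry":0,"rz":0,"grip":30}
    - {"x":0,"y":0,"z":0,"rx":0,"ry":0,"rz":0,"grip":5}
    - {"x":0,"y":0,"z":0,"rx":0,"ry":0,"rz":0,"grip":5}
    - {"x":0,"y":0,"z":0,"rx":0,"ry":0,"rz":0,"grip":5}
    - {"x":0,"y":0,"z":0,"rx":0,"ry":0,"rz":0,"grip":5}
  force: 80

```text
time: 3.4
ee_pos: [0.4562, 0.144, 0.0587]
orientation: [0.001, 0.029, 1.0, 0.0]
ft_force: [0.3, 1.2, 2.7]
width: 0.0124
grasp_force: 78.7
```

```bash
python3 -c "
from h import *
err(.458,.147,.060,177.1)"
```

```text
t3.40 pos [0.4562 0.144  0.0587] shift [0.0024 0.004  0.0017] turn [-0.0002  0.0008  0.0045] w0.0124 gf78.7 ft [0.3 1.2 2.7] q [ 0.14  0.26 -0.48  0.83  0.    0.2 ]
```

Emit:
move_arm:
  commands:
    - {"x":0,"y":0,"z":0.01,"rx":0,"ry":0,"rz":0,"grip":5}
    - {"x":0,"y":0,"z":0.02,"rx":0,"ry":0,"rz":0,"grip":5}
    - {"x":0,"y":0,"z":0.03,"rx":0,"ry":0,"rz":0,"grip":5}
    - {"x":0,"y":0,"z":0.03,"rx":0,"ry":0,"rz":0,"grip":5}
    - {"x":0,"y":0,"z":0.03,"rx":0,"ry":0,"rz":0,"grip":5}
    - {"x":0,"y":0,"z":0.03,"rx":0,"ry":0,"rz":0,"grip":5}
    - {"x":0,"y":0,"z":0.03,"rx":0,"ry":0,"rz":0,"grip":5}
    - {"x":0.003,"y":-0.002,"z":0.02,"rx":0,"ry":0,"rz":0.014,"grip":5}
    - {"x":0.006,"y":-0.005,"z":0.01,"rx":0,"ry":0,"rz":0.029,"grip":5}
  force: 80

```text
time: 4.53
ee_pos: [0.4628, 0.1386, 0.217]
orientation: [0.001, -0.006, 1.0, 0.0]
ft_force: [0.1, 0.5, -3.7]
width: 0.0126
grasp_force: 78.0
```

Emit:
move_arm:
  commands:
    - {"x":0.012,"y":-0.01,"z":0,"rx":0,"ry":0,"rz":0.057,"grip":5}
    - {"x":0.012,"y":-0.01,"z":0,"rx":0,"ry":0,"rz":0.057,"grip":5}
    - {"x":0.012,"y":-0.01,"z":0,"rx":0,"ry":0,"rz":0.057,"grip":5}
    - {"x":0.012,"y":-0.01,"z":0,"rx":0,"ry":0,"rz":0.057,"grip":5}
    - {"x":0.012,"y":-0.01,"z":0,"rx":0,"ry":0,"rz":0.057,"grip":5}
    - {"x":0.012,"y":-0.01,"z":0,"rx":0,"ry":0,"rz":0.057,"grip":5}
    - {"x":0.012,"y":-0.01,"z":0,"rx":0,"ry":0,"rz":0.057,"grip":5}
    - {"x":0.012,"y":-0.01,"z":0,"rx":0,"ry":0,"rz":0.057,"grip":5}
    - {"x":0.012,"y":-0.01,"z":0,"rx":0,"ry":0,"rz":0.057,"grip":5}
    - {"x":0.012,"y":-0.01,"z":0,"rx":0,"ry":0,"rz":0.057,"grip":5}
  force: 80

```text
time: 5.78
ee_pos: [0.5525, 0.0632, 0.2156]
orientation: [-0.0, -0.439, 0.899, 0.0]
ft_force: [0.2, -0.1, -3.8]
width: 0.0129
grasp_force: 78.0
```

Emit:
move_arm:
  commands:
    - {"x":0.012,"y":-0.01,"z":0,"rx":0,"ry":0,"rz":0.057,"grip":5}
    - {"x":0.012,"y":-0.01,"z":0,"rx":0,"ry":0,"rz":0.057,"grip":5}
    - {"x":0.012,"y":-0.01,"z":0,"rx":0,"ry":0,"rz":0.057,"grip":5}
    - {"x":0.012,"y":-0.01,"z":0,"rx":0,"ry":0,"rz":0.057,"grip":5}
    - {"x":0.012,"y":-0.01,"z":0,"rx":0,"ry":0,"rz":0.057,"grip":5}
    - {"x":0.012,"y":-0.01,"z":0,"rx":0,"ry":0,"rz":0.057,"grip":5}
    - {"x":0.006,"y":-0.005,"z":0,"rx":0,"ry":0,"rz":0.04,"grip":5}
    - {"x":0.003,"y":-0.003,"z":0,"rx":0,"ry":0,"rz":0.02,"grip":5}
    - {"x":0,"y":0,"z":0,"rx":0,"ry":0,"rz":0,"grip":5}
  force: 80

```text
time: 6.9
ee_pos: [0.6131, 0.0125, 0.2154]
orientation: [-0.0, -0.695, 0.719, 0.0]
ft_force: [-0.5, -0.4, -3.9]
width: 0.0131
grasp_force: 78.0
```

```bash
python3 -c "
from h import *
err(.613,-.014,.170,-90)
im,d=snap('top'); save(im[110:260,150:350],'top2.png',3); np.savez('top2',im=im,d=d)
im,d=snap('scene'); save(im[120:330,180:420],'sc2.png',2.5);np.savez('sc2',im=im,d=d)
"
```

```text
t6.90 pos [0.6131 0.0125 0.2154] shift [-0.0001 -0.0353 -0.0605] turn [-0.     -0.0005  0.0221] w0.0131 gf78.0 ft [-0.5 -0.4 -3.9] q [-0.11  0.39  0.12  1.3  -0.   -1.65]
```

View pics/sc2.png

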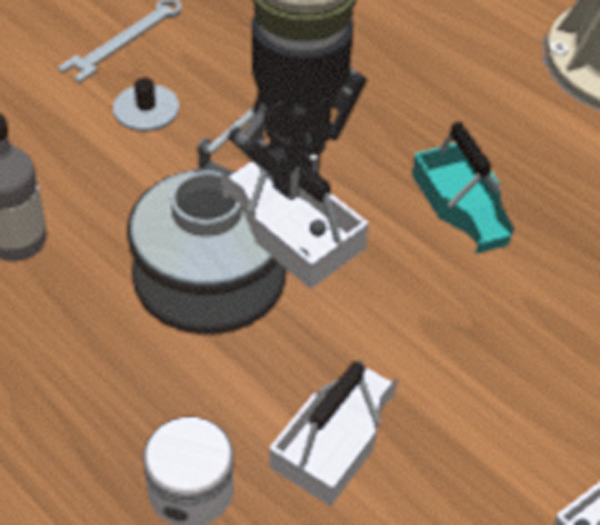

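The scoop hangs level with its spout at (245,185) pointing to the mouth at (207,195), and one ball shows at (317,228). I measure the spout tip.

```bash
cat >> h.py <<'E'
def tip(im,d,x0,n="top"):
    P=pts(n,d); m=(im.min(-1)>150)&(P[...,2]>.12)&(P[...,2]<.2)&(abs(P[...,0]-x0)<.04)&(P[...,1]<.06)&(P[...,1]>-.12)
    q=P[m]; y0=np.percentile(q[:,1],1); t=q[q[:,1]<y0+.02]
    print(n,"tip y min %.4f p1 %.4f"%(q[:,1].min(),y0),"x",t[:,0].min().round(4),t[:,0].max().round(4),"z",np.median(t[:,2]).round(4),m.sum())
E
python3 -c "
from h import *
for n,f in(('top','top2'),('scene','sc2')):
    z=np.load(f+'.npz'); tip(z['im'],z['d'],.613,n)
z=np.load('top2.npz'); P=pts('top',z['d']); 
u,v=proj('top',[.613,-.05,.157]).round().astype(int); print(u,v)
for j in range(u-10,u+14,2): print(j,z['im'][v,j].tolist(),P[v,j].round(4).tolist())
"
```

```text
top tip y min -0.0637 p1 -0.0636 x 0.5961 0.6265 z 0.1751 307
scene tip y min -0.0630 p1 -0.0611 x 0.592 0.6289 z 0.1746 627
272 182
262 [191, 192, 201] [0.6118, -0.0256, 0.1649]
264 [190, 192, 200] [0.6111, -0.0308, 0.1681]
266 [194, 197, 204] [0.6107, -0.0358, 0.17]
268 [198, 199, 208] [0.6099, -0.041, 0.1738]
270 [194, 196, 204] [0.6098, -0.046, 0.1742]
272 [190, 192, 200] [0.61, -0.051, 0.173]
274 [191, 194, 202] [0.6092, -0.056, 0.1768]
276 [189, 192, 199] [0.6089, -0.0611, 0.1781]
278 [135, 142, 140] [0.6261, -0.0669, 0.091]
280 [126, 136, 141] [0.6212, -0.072, 0.1153]
282 [101, 112, 118] [0.643, -0.0796, 0.0047]
284 [100, 111, 117] [0.6426, -0.0855, 0.0065]
```

Emit:
move_arm:
  commands:
    - {"x":0,"y":-0.004,"z":0,"rx":0,"ry":0,"rz":0.011,"grip":5}
    - {"x":0,"y":-0.008,"z":0,"rx":0,"ry":0,"rz":0.011,"grip":5}
    - {"x":0,"y":-0.009,"z":0,"rx":0,"ry":0,"rz":0,"grip":5}
    - {"x":0,"y":-0.008,"z":0,"rx":0,"ry":0,"rz":0,"grip":5}
    - {"x":0,"y":-0.004,"z":-0.01,"rx":0,"ry":0,"rz":0,"grip":5}
    - {"x":0,"y":0,"z":-0.015,"rx":0,"ry":0,"rz":0,"grip":5}
    - {"x":0,"y":0,"z":-0.015,"rx":0,"ry":0,"rz":0,"grip":5}
    - {"x":0,"y":0,"z":-0.012,"rx":0,"ry":0,"rz":0,"grip":5}
    - {"x":0,"y":0,"z":-0.008,"rx":0,"ry":0,"rz":0,"grip":5}
    - {"x":0,"y":0,"z":0,"rx":0,"ry":0,"rz":0,"grip":5}
  force: 80

```text
time: 8.25
ee_pos: [0.6129, -0.012, 0.1699]
orientation: [0.0, 0.707, -0.707, -0.0]
ft_force: [0.1, 0.1, -3.1]
width: 0.0129
grasp_force: 78.0
```

```bash
python3 -c "
from h import *
err(.613,-.0125,.170,-90)
im,d=snap('top'); tip(im,d,.613)
im2,d2=snap('scene'); tip(im2,d2,.613,'scene')
a=cv2.resize(im[130:230,210:330],None,fx=3.3,fy=3.3); b=cv2.resize(im2[150:250,220:340],None,fx=3.3,fy=3.3); save(np.hstack([a,b]),'p3.png')
"
```

```text
t8.25 pos [ 0.6129 -0.012   0.1699] shift [ 0.0002 -0.0007  0.0001] turn [-0.0001 -0.0007 -0.0004] w0.0129 gf78.0 ft [ 0.1  0.1 -3.1] q [-0.15  0.41  0.04  1.2   0.   -1.72]
top tip y min -0.0877 p1 -0.0876 x 0.5987 0.6272 z 0.1294 182
scene tip y min -0.0886 p1 -0.0861 x 0.597 0.6329 z 0.1299 317
```

View pics/p3.png

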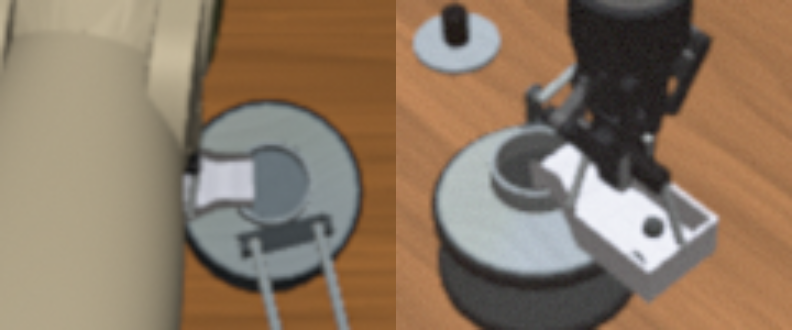

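The lip sits inside the near edge of the mouth: tip at (253,180) on the left and (540,170) on the right. A ball shows at (652,228). Next is the tilt table, pivoting about the lip.

```bash
python3 -c "
import numpy as np
th=np.radians(np.r_[0,3,6,9,12,13.5:34:1.5,36:49:3]); a,b=.0757,.058
y=a*np.cos(th)-b*np.sin(th); z=a*np.sin(th)+b*np.cos(th)
for t,dy,dz,dt in zip(np.degrees(th[1:]),np.diff(y)/.75,np.diff(z)/.75,np.diff(th)/(np.pi/2)): print(round(t,1),dy.round(4),dz.round(4),dt.round(4))
print(y[-1]-y[0],z[-1]-z[0])"
```

```text
3.0 -0.0042 0.0052 0.0333
6.0 -0.0045 0.005 0.0333
9.0 -0.0047 0.0047 0.0333
12.0 -0.0049 0.0045 0.0333
13.5 -0.0026 0.0021 0.0167
15.0 -0.0026 0.0021 0.0167
16.5 -0.0027 0.002 0.0167
18.0 -0.0027 0.0019 0.0167
19.5 -0.0028 0.0019 0.0167
21.0 -0.0028 0.0018 0.0167
22.5 -0.0029 0.0017 0.0167
24.0 -0.0029 0.0016 0.0167
25.5 -0.0029 0.0016 0.0167
27.0 -0.003 0.0015 0.0167
28.5 -0.003 0.0014 0.0167
30.0 -0.0031 0.0013 0.0167
31.5 -0.0031 0.0012 0.0167
33.0 -0.0031 0.0012 0.0167
36.0 -0.0063 0.0021 0.0333
39.0 -0.0064 0.0017 0.0333
42.0 -0.0065 0.0014 0.0333
45.0 -0.0066 0.001 0.0333
48.0 -0.0066 0.0007 0.0333
-0.0681492129763233 0.037065638457452525
```

Emit:
move_arm:
  commands:
    - {"x":0,"y":-0.0042,"z":0.0052,"rx":0.0333,"ry":0,"rz":0,"grip":5}
    - {"x":0,"y":-0.0045,"z":0.005,"rx":0.0333,"ry":0,"rz":0,"grip":5}
    - {"x":0,"y":-0.0047,"z":0.0047,"rx":0.0333,"ry":0,"rz":0,"grip":5}
    - {"x":0,"y":-0.0049,"z":0.0045,"rx":0.0333,"ry":0,"rz":0,"grip":5}
    - {"x":0,"y":-0.0026,"z":0.0021,"rx":0.0167,"ry":0,"rz":0,"grip":5}
    - {"x":0,"y":-0.0026,"z":0.0021,"rx":0.0167,"ry":0,"rz":0,"grip":5}
    - {"x":0,"y":-0.0027,"z":0.002,"rx":0.0167,"ry":0,"rz":0,"grip":5}
    - {"x":0,"y":-0.0027,"z":0.0019,"rx":0.0167,"ry":0,"rz":0,"grip":5}
    - {"x":0,"y":-0.0028,"z":0.0019,"rx":0.0167,"ry":0,"rz":0,"grip":5}
    - {"x":0,"y":-0.0028,"z":0.0018,"rx":0.0167,"ry":0,"rz":0,"grip":5}
  force: 80

```text
time: 9.6
ee_pos: [0.6132, -0.0382, 0.1941]
orientation: [-0.129, 0.695, -0.695, -0.129]
ft_force: [-0.6, -0.1, -2.4]
width: 0.0128
grasp_force: 78.1
```

Emit:
move_arm:
  commands:
    - {"x":0,"y":-0.0029,"z":0.0017,"rx":0.0167,"ry":0,"rz":0,"grip":5}
    - {"x":0,"y":-0.0029,"z":0.0016,"rx":0.0167,"ry":0,"rz":0,"grip":5}
    - {"x":0,"y":-0.0029,"z":0.0016,"rx":0.0167,"ry":0,"rz":0,"grip":5}
    - {"x":0,"y":-0.003,"z":0.0015,"rx":0.0167,"ry":0,"rz":0,"grip":5}
    - {"x":0,"y":-0.003,"z":0.0014,"rx":0.0167,"ry":0,"rz":0,"grip":5}
    - {"x":0,"y":-0.0031,"z":0.0013,"rx":0.0167,"ry":0,"rz":0,"grip":5}
    - {"x":0,"y":-0.0031,"z":0.0012,"rx":0.0167,"ry":0,"rz":0,"grip":5}
    - {"x":0,"y":-0.0031,"z":0.0012,"rx":0.0167,"ry":0,"rz":0,"grip":5}
    - {"x":0,"y":0,"z":0,"rx":0,"ry":0,"rz":0,"grip":5}
    - {"x":0,"y":0,"z":0,"rx":0,"ry":0,"rz":0,"grip":5}
  force: 80

```text
time: 10.85
ee_pos: [0.6133, -0.056, 0.2026]
orientation: [-0.201, 0.678, -0.678, -0.201]
ft_force: [0.4, 0.5, -2.8]
width: 0.0132
grasp_force: 78.1
```

Emit:
move_arm:
  commands:
    - {"x":0,"y":0,"z":0,"rx":0,"ry":0,"rz":0,"grip":5}
    - {"x":0,"y":-0.0063,"z":0.0021,"rx":0.0333,"ry":0,"rz":0,"grip":5}
    - {"x":0,"y":-0.0064,"z":0.0017,"rx":0.0333,"ry":0,"rz":0,"grip":5}
    - {"x":0,"y":-0.0065,"z":0.0014,"rx":0.0333,"ry":0,"rz":0,"grip":5}
    - {"x":0,"y":-0.0066,"z":0.001,"rx":0.0333,"ry":0,"rz":0,"grip":5}
    - {"x":0,"y":-0.0066,"z":0.0007,"rx":0.0333,"ry":0,"rz":0,"grip":5}
    - {"x":0,"y":0,"z":0,"rx":0,"ry":0,"rz":0,"grip":5}
    - {"x":0,"y":0,"z":0,"rx":0,"ry":0,"rz":0,"grip":5}
  force: 80

```text
time: 11.85
ee_pos: [0.6134, -0.08, 0.2079]
orientation: [-0.287, 0.646, -0.646, -0.287]
ft_force: [-0.5, 0.4, -3.1]
width: 0.0128
grasp_force: 78.3
```

```bash
python3 -c "
from h import *
err(.613,-.0801,.207,-90,48)
im,d=snap('top'); tip(im,d,.613)
im2,d2=snap('scene')
a=cv2.resize(im[130:230,210:330],None,fx=3.3,fy=3.3); b=cv2.resize(im2[150:250,220:340],None,fx=3.3,fy=3.3); save(np.hstack([a,b]),'p4.png')
"
```

```text
t11.85 pos [ 0.6134 -0.08    0.2079] shift [-0.0006 -0.0001 -0.0012] turn [ 0.0005  0.0005 -0.0004] w0.0128 gf78.3 ft [-0.5  0.4 -3.1] q [-0.58  0.74  0.39  1.76  0.67 -2.34]
top tip y min -0.1033 p1 -0.0999 x 0.5912 0.6087 z 0.1384 326
```

View pics/p4.png

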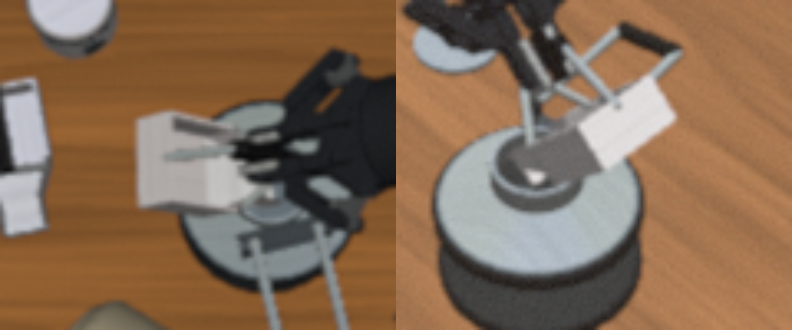

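The scoop is tilted fully with its lip in the mouth, at (535,170) in the right half. I bring it level, lift it, and check that it's empty.

Emit:
move_arm:
  commands:
    - {"x":0,"y":0.0175,"z":-0.0026,"rx":-0.0889,"ry":0,"rz":0,"grip":5}
    - {"x":0,"y":0.017,"z":-0.0051,"rx":-0.0889,"ry":0,"rz":0,"grip":5}
    - {"x":0,"y":0.0161,"z":-0.0074,"rx":-0.0889,"ry":0,"rz":0,"grip":5}
    - {"x":0,"y":0.015,"z":-0.0095,"rx":-0.0889,"ry":0,"rz":0,"grip":5}
    - {"x":0,"y":0.0135,"z":-0.0115,"rx":-0.0889,"ry":0,"rz":0,"grip":5}
    - {"x":0,"y":0.0117,"z":-0.0133,"rx":-0.0889,"ry":0,"rz":0,"grip":5}
    - {"x":0,"y":0,"z":0.03,"rx":0,"ry":0,"rz":0,"grip":5}
    - {"x":0,"y":0,"z":0.03,"rx":0,"ry":0,"rz":0,"grip":5}
    - {"x":-0.02,"y":0.03,"z":0,"rx":0,"ry":0,"rz":0,"grip":5}
  force: 80

```text
time: 13.08
ee_pos: [0.5996, 0.0106, 0.2185]
orientation: [0.002, -0.707, 0.707, -0.002]
ft_force: [-0.7, 0.9, -2.8]
width: 0.0127
grasp_force: 78.8
```

```bash
python3 -c "
from h import *
err(.458,.147,.062,-90)
im,d=snap('top')
im2,d2=snap('scene')
a=cv2.resize(im[120:260,110:310],None,fx=2,fy=2); b=cv2.resize(im2[150:290,220:420],None,fx=2,fy=2); save(np.hstack([a,b]),'p5.png')
"
```

```text
t13.07 pos [0.5996 0.0106 0.2185] shift [-0.1888  0.1819 -0.2087] turn [-0.0002  0.0033  0.0003] w0.0127 gf78.8 ft [-0.7  0.9 -2.8] q [-0.12  0.36  0.08  1.29  0.   -1.69]
```

View pics/p5.png

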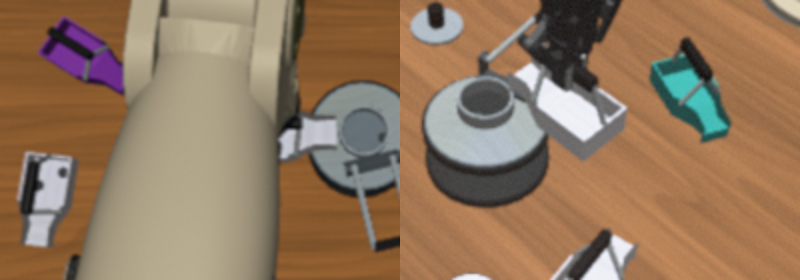

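The pan at (575,110) is empty and a ball shows in the mouth. I set this scoop down on the bench.

```bash
python3 -c "
from h import *
im,d=snap('top'); P=pts('top',d)
for s in scoops(im,P,[(.544,.35)]): print(s)
im,d=snap('scene'); P=pts('scene',d)
for s in scoops(im,P,[(.544,.35),(.664,.12)]): print(s)
"
```

```text
(0.5443739624023437, 0.3505296936035156, np.float64(172.8222829229049), array([0.5437, 0.3498]), np.float64(0.0863), [14, 71], (np.float64(-0.066), np.float64(0.075)), np.int64(149))
(0.5476305541992188, 0.35340179443359376, np.float64(172.97868830003173), array([0.5496, 0.3546]), np.float64(0.0865), [13, 71], (np.float64(-0.077), np.float64(0.07)), np.int64(210))
(0.667494140625, 0.12500862121582032, np.float64(-169.92737221306984), array([0.6702, 0.1267]), np.float64(0.0859), [11, 71], (np.float64(-0.078), np.float64(0.055)), np.int64(177))
```

Emit:
move_arm:
  commands:
    - {"x":-0.043,"y":0.0455,"z":0,"rx":0,"ry":0,"rz":0,"grip":5}
    - {"x":-0.043,"y":0.0455,"z":0,"rx":0,"ry":0,"rz":0,"grip":5}
    - {"x":-0.043,"y":0.0455,"z":0,"rx":0,"ry":0,"rz":0,"grip":5}
    - {"x":-0.043,"y":0.0455,"z":-0.02,"rx":0,"ry":0,"rz":0,"grip":5}
    - {"x":0,"y":0,"z":-0.05,"rx":0,"ry":0,"rz":0,"grip":5}
    - {"x":0,"y":0,"z":-0.05,"rx":0,"ry":0,"rz":0,"grip":5}
    - {"x":0,"y":0,"z":-0.05,"rx":0,"ry":0,"rz":0,"grip":5}
    - {"x":0,"y":0,"z":-0.022,"rx":0,"ry":0,"rz":0,"grip":5}
    - {"x":0,"y":0,"z":-0.01,"rx":0,"ry":0,"rz":0,"grip":5}
    - {"x":0,"y":0,"z":0,"rx":0,"ry":0,"rz":0,"grip":5}
  force: 80

```text
time: 14.52
ee_pos: [0.4693, 0.1467, 0.0643]
orientation: [-0.0, 0.707, -0.707, -0.0]
ft_force: [0.4, -0.0, -3.0]
width: 0.0126
grasp_force: 79.1
```

```bash
python3 -c "
from h import *
err(.47,.147,.059,-90)
"
```

```text
t14.53 pos [0.4693 0.1467 0.0643] shift [ 0.0009  0.0005 -0.007 ] turn [-0.0002 -0.0002 -0.    ] w0.0126 gf79.1 ft [ 0.4 -0.  -3. ] q [ 0.14  0.27 -0.44  0.85  0.   -1.43]
```

Emit:
move_arm:
  commands:
    - {"x":0,"y":0,"z":-0.005,"rx":0,"ry":0,"rz":0,"grip":5}
    - {"x":0,"y":0,"z":-0.002,"rx":0,"ry":0,"rz":0,"grip":5}
    - {"x":0,"y":0,"z":0,"rx":0,"ry":0,"rz":0,"grip":40}
    - {"x":0,"y":0,"z":0,"rx":0,"ry":0,"rz":0,"grip":85}
    - {"x":0,"y":0,"z":0,"rx":0,"ry":0,"rz":0,"grip":85}
    - {"x":0,"y":0,"z":0.01,"rx":0,"ry":0,"rz":0,"grip":85}
    - {"x":0,"y":0,"z":0.05,"rx":0,"ry":0,"rz":0,"grip":85}
    - {"x":0,"y":0,"z":0.08,"rx":0,"ry":0,"rz":0,"grip":85}
  force: 80

```text
time: 15.52
ee_pos: [0.4677, 0.1465, 0.1639]
orientation: [0.002, 0.707, -0.707, -0.001]
ft_force: [1.1, -0.6, -0.0]
width: 0.0853
grasp_force: 0.0
```

Emit:
move_arm:
  commands:
    - {"x":0.0102,"y":0.0273,"z":0,"rx":0,"ry":0,"rz":-0.1078,"grip":85}
    - {"x":0.0102,"y":0.0273,"z":0,"rx":0,"ry":0,"rz":-0.1078,"grip":85}
    - {"x":0.0102,"y":0.0273,"z":0,"rx":0,"ry":0,"rz":-0.1078,"grip":85}
    - {"x":0.0102,"y":0.0273,"z":0,"rx":0,"ry":0,"rz":-0.1078,"grip":85}
    - {"x":0.0102,"y":0.0273,"z":0,"rx":0,"ry":0,"rz":-0.1078,"grip":85}
    - {"x":0.0102,"y":0.0273,"z":0,"rx":0,"ry":0,"rz":-0.1078,"grip":85}
    - {"x":0.0102,"y":0.0273,"z":0,"rx":0,"ry":0,"rz":-0.1078,"grip":85}
    - {"x":0.0102,"y":0.0273,"z":0,"rx":0,"ry":0,"rz":-0.1078,"grip":85}
    - {"x":0.0102,"y":0.0273,"z":0,"rx":0,"ry":0,"rz":-0.1078,"grip":85}
    - {"x":0.0102,"y":0.0273,"z":0,"rx":0,"ry":0,"rz":-0.1078,"grip":85}
  force: 80

```text
time: 16.77
ee_pos: [0.546, 0.3522, 0.1645]
orientation: [0.0, 0.064, 0.998, 0.0]
ft_force: [0.2, -0.2, 0.3]
width: 0.0849
grasp_force: 0.0
```

```bash
python3 -c "
from h import *
err(.5455,.352,.060,173)
im,d=snap('scene'); P=pts('scene',d)
for s in scoops(im,P,[(.47,.147),(.544,.35)]): print(s)
"
```

```text
t16.77 pos [0.546  0.3522 0.1645] shift [-0.0006 -0.0003 -0.1393] turn [-0.0001  0.0003  0.0035] w0.0849 gf0.0 ft [ 0.2 -0.2  0.3] q [ 0.45  0.48  0.13  1.22 -0.    0.58]
(0.4717257385253906, 0.15023114013671876, np.float64(-89.60632326386606), array([0.4735, 0.1515]), np.float64(0.0844), [15, 68], (np.float64(-0.078), np.float64(0.053)), np.int64(202))
(0.547251220703125, 0.35386434936523437, np.float64(173.12481649253326), array([0.5494, 0.3546]), np.float64(0.0866), [12, 71], (np.float64(-0.076), np.float64(0.056)), np.int64(212))
```

Emit:
move_arm:
  commands:
    - {"x":-0.001,"y":-0.002,"z":-0.05,"rx":0,"ry":0,"rz":0.003,"grip":85}
    - {"x":0,"y":0,"z":-0.05,"rx":0,"ry":0,"rz":0,"grip":85}
    - {"x":0,"y":0,"z":-0.039,"rx":0,"ry":0,"rz":0,"grip":85}
    - {"x":0,"y":0,"z":0,"rx":0,"ry":0,"rz":0,"grip":60}
    - {"x":0,"y":0,"z":0,"rx":0,"ry":0,"rz":0,"grip":30}
    - {"x":0,"y":0,"z":0,"rx":0,"ry":0,"rz":0,"grip":5}
    - {"x":0,"y":0,"z":0,"rx":0,"ry":0,"rz":0,"grip":5}
    - {"x":0,"y":0,"z":0,"rx":0,"ry":0,"rz":0,"grip":5}
    - {"x":0,"y":0,"z":0,"rx":0,"ry":0,"rz":0,"grip":5}
  force: 80

```text
time: 17.95
ee_pos: [0.5459, 0.3507, 0.0612]
orientation: [0.001, 0.059, 0.998, 0.001]
ft_force: [0.6, 2.0, 5.8]
width: 0.0124
grasp_force: 79.0
```

Emit:
move_arm:
  commands:
    - {"x":0,"y":0,"z":0.01,"rx":0,"ry":0,"rz":0,"grip":5}
    - {"x":0,"y":0,"z":0.02,"rx":0,"ry":0,"rz":0,"grip":5}
    - {"x":0,"y":0,"z":0.03,"rx":0,"ry":0,"rz":0,"grip":5}
    - {"x":0,"y":0,"z":0.03,"rx":0,"ry":0,"rz":0,"grip":5}
    - {"x":0,"y":0,"z":0.03,"rx":0,"ry":0,"rz":0,"grip":5}
    - {"x":0,"y":0,"z":0.03,"rx":0,"ry":0,"rz":0,"grip":5}
    - {"x":0,"y":0,"z":0.03,"rx":0,"ry":0,"rz":0,"grip":5}
    - {"x":0,"y":0,"z":0.02,"rx":0,"ry":0,"rz":0,"grip":5}
    - {"x":0,"y":0,"z":0.01,"rx":0,"ry":0,"rz":0,"grip":5}
  force: 80

```text
time: 19.08
ee_pos: [0.5452, 0.3501, 0.2183]
orientation: [0.001, 0.059, 0.998, 0.0]
ft_force: [0.5, 1.1, -2.0]
width: 0.0127
grasp_force: 78.0
```

```bash
python3 -c "
from h import *
err(.613,.0125,.2154,-90)
"
```

```text
t19.07 pos [0.5452 0.3501 0.2183] shift [ 0.0905 -0.4501 -0.0039] turn [-8.0000e-04  3.0000e-04  1.0748e+00] w0.0127 gf78.0 ft [ 0.5  1.1 -2. ] q [ 0.45  0.46  0.23  1.34 -0.    0.56]
```

Emit:
move_arm:
  commands:
    - {"x":0.001,"y":-0.004,"z":0,"rx":0,"ry":0,"rz":0.005,"grip":5}
    - {"x":0.001,"y":-0.009,"z":0,"rx":0,"ry":0,"rz":0.015,"grip":5}
    - {"x":0.0038,"y":-0.0185,"z":0,"rx":0,"ry":0,"rz":0.045,"grip":5}
    - {"x":0.0038,"y":-0.0185,"z":0,"rx":0,"ry":0,"rz":0.045,"grip":5}
    - {"x":0.0038,"y":-0.0185,"z":0,"rx":0,"ry":0,"rz":0.045,"grip":5}
    - {"x":0.0038,"y":-0.0185,"z":0,"rx":0,"ry":0,"rz":0.045,"grip":5}
    - {"x":0.0038,"y":-0.0185,"z":0,"rx":0,"ry":0,"rz":0.045,"grip":5}
    - {"x":0.0038,"y":-0.0185,"z":0,"rx":0,"ry":0,"rz":0.045,"grip":5}
    - {"x":0.0038,"y":-0.0185,"z":0,"rx":0,"ry":0,"rz":0.045,"grip":5}
    - {"x":0.0038,"y":-0.0185,"z":0,"rx":0,"ry":0,"rz":0.045,"grip":5}
  force: 80

```text
time: 20.32
ee_pos: [0.5688, 0.2282, 0.2162]
orientation: [-0.001, -0.239, 0.971, -0.0]
ft_force: [-0.6, 0.7, -3.9]
width: 0.0125
grasp_force: 78.1
```

Emit:
move_arm:
  commands:
    - {"x":0.0038,"y":-0.0185,"z":0,"rx":0,"ry":0,"rz":0.045,"grip":5}
    - {"x":0.0038,"y":-0.0185,"z":0,"rx":0,"ry":0,"rz":0.045,"grip":5}
    - {"x":0.0038,"y":-0.0185,"z":0,"rx":0,"ry":0,"rz":0.045,"grip":5}
    - {"x":0.0038,"y":-0.0185,"z":0,"rx":0,"ry":0,"rz":0.045,"grip":5}
    - {"x":0.0038,"y":-0.0185,"z":0,"rx":0,"ry":0,"rz":0.045,"grip":5}
    - {"x":0.0038,"y":-0.0185,"z":0,"rx":0,"ry":0,"rz":0.045,"grip":5}
    - {"x":0.0038,"y":-0.0185,"z":0,"rx":0,"ry":0,"rz":0.045,"grip":5}
    - {"x":0.0038,"y":-0.0185,"z":0,"rx":0,"ry":0,"rz":0.045,"grip":5}
    - {"x":0.0038,"y":-0.0185,"z":0,"rx":0,"ry":0,"rz":0.045,"grip":5}
    - {"x":0.0038,"y":-0.0185,"z":0,"rx":0,"ry":0,"rz":0.045,"grip":5}
  force: 80

```text
time: 21.58
ee_pos: [0.5971, 0.0896, 0.2162]
orientation: [-0.001, -0.56, 0.828, 0.001]
ft_force: [0.0, 0.3, -3.2]
width: 0.0128
grasp_force: 78.1
```

Emit:
move_arm:
  commands:
    - {"x":0.0038,"y":-0.0185,"z":0,"rx":0,"ry":0,"rz":0.045,"grip":5}
    - {"x":0.0038,"y":-0.0185,"z":0,"rx":0,"ry":0,"rz":0.045,"grip":5}
    - {"x":0.0038,"y":-0.0185,"z":0,"rx":0,"ry":0,"rz":0.045,"grip":5}
    - {"x":0.0038,"y":-0.0185,"z":0,"rx":0,"ry":0,"rz":0.045,"grip":5}
    - {"x":0.002,"y":-0.01,"z":0,"rx":0,"ry":0,"rz":0.04,"grip":5}
    - {"x":0.001,"y":-0.005,"z":0,"rx":0,"ry":0,"rz":0.02,"grip":5}
    - {"x":0,"y":0,"z":0,"rx":0,"ry":0,"rz":0.008,"grip":5}
    - {"x":0,"y":0,"z":0,"rx":0,"ry":0,"rz":0,"grip":5}
  force: 80

```text
time: 22.58
ee_pos: [0.6112, 0.024, 0.217]
orientation: [0.0, 0.709, -0.705, -0.0]
ft_force: [0.1, 0.5, -2.5]
width: 0.0126
grasp_force: 78.1
```

```bash
python3 -c "
from h import *
err(.613,.0125,.2154,-90)
im,d=snap('top'); tip(im,d,.613)
im2,d2=snap('scene'); tip(im2,d2,.613,'scene')
"
```

```text
t22.57 pos [0.6112 0.024  0.217 ] shift [ 0.0024 -0.0153 -0.0022] turn [-0.0002 -0.0003 -0.0032] w0.0126 gf78.1 ft [ 0.1  0.5 -2.5] q [-0.09  0.39  0.12  1.3   0.   -1.67]
top tip y min -0.0536 p1 -0.0536 x 0.5967 0.626 z 0.1733 312
scene tip y min -0.0547 p1 -0.0517 x 0.5939 0.6314 z 0.1731 621
```

Emit:
move_arm:
  commands:
    - {"x":0.0012,"y":-0.004,"z":0,"rx":0,"ry":0,"rz":-0.003,"grip":5}
    - {"x":0.0012,"y":-0.009,"z":0,"rx":0,"ry":0,"rz":0,"grip":5}
    - {"x":0,"y":-0.011,"z":0,"rx":0,"ry":0,"rz":0,"grip":5}
    - {"x":0,"y":-0.011,"z":0,"rx":0,"ry":0,"rz":0,"grip":5}
    - {"x":0,"y":-0.0075,"z":-0.005,"rx":0,"ry":0,"rz":0,"grip":5}
    - {"x":0,"y":-0.003,"z":-0.014,"rx":0,"ry":0,"rz":0,"grip":5}
    - {"x":0,"y":0,"z":-0.016,"rx":0,"ry":0,"rz":0,"grip":5}
    - {"x":0,"y":0,"z":-0.014,"rx":0,"ry":0,"rz":0,"grip":5}
    - {"x":0,"y":0,"z":-0.0095,"rx":0,"ry":0,"rz":0,"grip":5}
    - {"x":0,"y":0,"z":0,"rx":0,"ry":0,"rz":0,"grip":5}
  force: 80

```text
time: 23.92
ee_pos: [0.6127, -0.01, 0.1724]
orientation: [0.0, 0.707, -0.707, -0.001]
ft_force: [-0.4, -0.6, -1.7]
width: 0.0127
grasp_force: 78.1
```

```bash
python3 -c "
from h import *
err(.613,-.0105,.173,-90)
im,d=snap('top'); tip(im,d,.613)
im2,d2=snap('scene'); tip(im2,d2,.613,'scene')
a=cv2.resize(im[130:230,210:330],None,fx=3.3,fy=3.3); b=cv2.resize(im2[150:250,220:340],None,fx=3.3,fy=3.3); save(np.hstack([a,b]),'p6.png')
"
```

```text
t23.93 pos [ 0.6127 -0.01    0.1724] shift [ 0.0004 -0.0006  0.0008] turn [-0.0003 -0.0011 -0.0004] w0.0127 gf78.1 ft [-0.4 -0.6 -1.7] q [-0.15  0.41  0.04  1.2   0.   -1.72]
top tip y min -0.0876 p1 -0.0876 x 0.5989 0.6275 z 0.1286 176
scene tip y min -0.0892 p1 -0.0869 x 0.5955 0.6322 z 0.1285 304
```

View pics/p6.png

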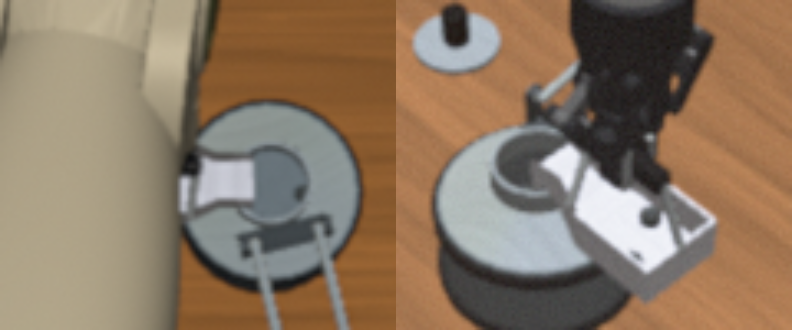

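The lip is in the mouth again, with its tip at (253,180). The barrel holds a ball at (298,192), and balls show in the pan at (652,215) and (637,255). I tilt it as before.

Emit:
move_arm:
  commands:
    - {"x":0,"y":-0.0042,"z":0.0052,"rx":0.0333,"ry":0,"rz":0,"grip":5}
    - {"x":0,"y":-0.0045,"z":0.005,"rx":0.0333,"ry":0,"rz":0,"grip":5}
    - {"x":0,"y":-0.0047,"z":0.0047,"rx":0.0333,"ry":0,"rz":0,"grip":5}
    - {"x":0,"y":-0.0049,"z":0.0045,"rx":0.0333,"ry":0,"rz":0,"grip":5}
    - {"x":0,"y":-0.0026,"z":0.0021,"rx":0.0167,"ry":0,"rz":0,"grip":5}
    - {"x":0,"y":-0.0026,"z":0.0021,"rx":0.0167,"ry":0,"rz":0,"grip":5}
    - {"x":0,"y":-0.0027,"z":0.002,"rx":0.0167,"ry":0,"rz":0,"grip":5}
    - {"x":0,"y":-0.0027,"z":0.0019,"rx":0.0167,"ry":0,"rz":0,"grip":5}
    - {"x":0,"y":-0.0028,"z":0.0019,"rx":0.0167,"ry":0,"rz":0,"grip":5}
    - {"x":0,"y":-0.0028,"z":0.0018,"rx":0.0167,"ry":0,"rz":0,"grip":5}
  force: 80

```text
time: 25.28
ee_pos: [0.6132, -0.0363, 0.1968]
orientation: [-0.129, 0.695, -0.695, -0.13]
ft_force: [0.6, -0.3, -2.8]
width: 0.0128
grasp_force: 78.1
```

Emit:
move_arm:
  commands:
    - {"x":0,"y":-0.0029,"z":0.0017,"rx":0.0167,"ry":0,"rz":0,"grip":5}
    - {"x":0,"y":-0.0029,"z":0.0016,"rx":0.0167,"ry":0,"rz":0,"grip":5}
    - {"x":0,"y":-0.0029,"z":0.0016,"rx":0.0167,"ry":0,"rz":0,"grip":5}
    - {"x":0,"y":-0.003,"z":0.0015,"rx":0.0167,"ry":0,"rz":0,"grip":5}
    - {"x":0,"y":-0.003,"z":0.0014,"rx":0.0167,"ry":0,"rz":0,"grip":5}
    - {"x":0,"y":-0.0031,"z":0.0013,"rx":0.0167,"ry":0,"rz":0,"grip":5}
    - {"x":0,"y":-0.0031,"z":0.0012,"rx":0.0167,"ry":0,"rz":0,"grip":5}
    - {"x":0,"y":-0.0031,"z":0.0012,"rx":0.0167,"ry":0,"rz":0,"grip":5}
    - {"x":0,"y":0,"z":0,"rx":0,"ry":0,"rz":0,"grip":5}
    - {"x":0,"y":0,"z":0,"rx":0,"ry":0,"rz":0,"grip":5}
  force: 80

```text
time: 26.52
ee_pos: [0.6133, -0.0542, 0.2053]
orientation: [-0.201, 0.678, -0.678, -0.201]
ft_force: [-0.8, -0.4, -2.9]
width: 0.0128
grasp_force: 78.2
```

Emit:
move_arm:
  commands:
    - {"x":0,"y":0,"z":0,"rx":0,"ry":0,"rz":0,"grip":5}
    - {"x":0,"y":-0.0063,"z":0.0021,"rx":0.0333,"ry":0,"rz":0,"grip":5}
    - {"x":0,"y":-0.0064,"z":0.0017,"rx":0.0333,"ry":0,"rz":0,"grip":5}
    - {"x":0,"y":-0.0065,"z":0.0014,"rx":0.0333,"ry":0,"rz":0,"grip":5}
    - {"x":0,"y":-0.0066,"z":0.001,"rx":0.0333,"ry":0,"rz":0,"grip":5}
    - {"x":0,"y":-0.0066,"z":0.0007,"rx":0.0333,"ry":0,"rz":0,"grip":5}
    - {"x":0,"y":0,"z":0,"rx":0,"ry":0,"rz":0,"grip":5}
    - {"x":0,"y":0,"z":0,"rx":0,"ry":0,"rz":0,"grip":5}
  force: 80

```text
time: 27.52
ee_pos: [0.6134, -0.0782, 0.2107]
orientation: [-0.288, 0.646, -0.646, -0.287]
ft_force: [-0.4, -0.3, -1.6]
width: 0.0126
grasp_force: 78.3
```

Emit:
move_arm:
  commands:
    - {"x":0,"y":0.0175,"z":-0.0026,"rx":-0.0889,"ry":0,"rz":0,"grip":5}
    - {"x":0,"y":0.017,"z":-0.0051,"rx":-0.0889,"ry":0,"rz":0,"grip":5}
    - {"x":0,"y":0.0161,"z":-0.0074,"rx":-0.0889,"ry":0,"rz":0,"grip":5}
    - {"x":0,"y":0.015,"z":-0.0095,"rx":-0.0889,"ry":0,"rz":0,"grip":5}
    - {"x":0,"y":0.0135,"z":-0.0115,"rx":-0.0889,"ry":0,"rz":0,"grip":5}
    - {"x":0,"y":0.0117,"z":-0.0133,"rx":-0.0889,"ry":0,"rz":0,"grip":5}
    - {"x":0,"y":0,"z":0.03,"rx":0,"ry":0,"rz":0,"grip":5}
    - {"x":0,"y":0,"z":0.03,"rx":0,"ry":0,"rz":0,"grip":5}
    - {"x":-0.01,"y":0.04,"z":0,"rx":0,"ry":0,"rz":0,"grip":5}
  force: 80

```text
time: 28.65
ee_pos: [0.607, 0.0197, 0.2217]
orientation: [0.002, -0.707, 0.708, -0.002]
ft_force: [-0.2, 0.0, -2.8]
width: 0.0128
grasp_force: 78.5
```

```bash
python3 -c "
from h import *
err(.56,.33,.0617,-90)
im,d=snap('top')
im2,d2=snap('scene'); np.savez('s7',im=im2,d=d2,t=im,td=d)
P=pts('scene',d2)
for s in scoops(im2,P,[(.664,.12),(.47,.147)]): print(s[:6])
a=cv2.resize(im[120:260,170:370],None,fx=2,fy=2); b=cv2.resize(im2[150:290,220:420],None,fx=2,fy=2); save(np.hstack([a,b]),'p7.png')
"
```

```text
t28.65 pos [0.607  0.0197 0.2217] shift [-0.0626  0.4137 -0.2133] turn [-0.      0.0037  0.0007] w0.0128 gf78.5 ft [-0.2  0.  -2.8] q [-0.1   0.37  0.11  1.3   0.   -1.67]
(0.6683546752929688, 0.12496549987792968, np.float64(-170.03940012081333), array([0.6701, 0.1267]), np.float64(0.0861), [12, 70])
(0.4726849060058594, 0.1503341522216797, np.float64(-89.75450259504728), array([0.4736, 0.1513]), np.float64(0.0847), [14, 69])
```

View pics/p7.png

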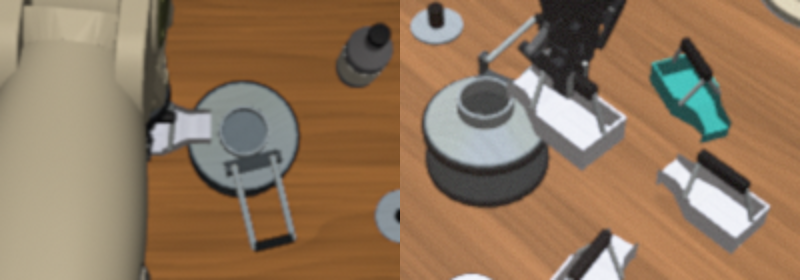

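Both poured scoops are empty and there are no strays. I stand this one at about (0.56, 0.28).

Emit:
move_arm:
  commands:
    - {"x":-0.0104,"y":0.0578,"z":0,"rx":0,"ry":0,"rz":0,"grip":5}
    - {"x":-0.0104,"y":0.0578,"z":0,"rx":0,"ry":0,"rz":0,"grip":5}
    - {"x":-0.0104,"y":0.0578,"z":0,"rx":0,"ry":0,"rz":0,"grip":5}
    - {"x":-0.0104,"y":0.0578,"z":0,"rx":0,"ry":0,"rz":0,"grip":5}
    - {"x":-0.0104,"y":0.0578,"z":0,"rx":0,"ry":0,"rz":0,"grip":5}
    - {"x":-0.0104,"y":0.0578,"z":-0.02,"rx":0,"ry":0,"rz":0,"grip":5}
    - {"x":0,"y":0,"z":-0.05,"rx":0,"ry":0,"rz":0,"grip":5}
    - {"x":0,"y":0,"z":-0.06,"rx":0,"ry":0,"rz":0,"grip":5}
    - {"x":0,"y":0,"z":-0.05,"rx":0,"ry":0,"rz":0,"grip":5}
    - {"x":0,"y":0,"z":-0.02,"rx":0,"ry":0,"rz":0,"grip":5}
  force: 80

```text
time: 30.0
ee_pos: [0.5567, 0.2794, 0.0664]
orientation: [0.002, 0.707, -0.707, -0.001]
ft_force: [-0.2, 0.4, -2.7]
width: 0.0127
grasp_force: 78.4
```

Emit:
move_arm:
  commands:
    - {"x":0,"y":0,"z":-0.007,"rx":0,"ry":0,"rz":0,"grip":5}
    - {"x":0,"y":0,"z":0,"rx":0,"ry":0,"rz":0,"grip":5}
  force: 80

```text
time: 30.25
ee_pos: [0.5598, 0.28, 0.0645]
orientation: [-0.001, 0.707, -0.707, 0.0]
ft_force: [0.5, 0.1, -1.6]
width: 0.0126
grasp_force: 78.4
```

```bash
python3 -c "
from h import *
err(.56,.28,.061,-90)
"
```

```text
t30.25 pos [0.5598 0.28   0.0645] shift [ 0.0003  0.     -0.0047] turn [-0.0007  0.0012 -0.0002] w0.0126 gf78.4 ft [ 0.5  0.1 -1.6] q [ 0.34  0.5  -0.09  0.98  0.   -1.24]
```

Emit:
move_arm:
  commands:
    - {"x":0,"y":0,"z":-0.004,"rx":0,"ry":0,"rz":0,"grip":5}
    - {"x":0,"y":0,"z":-0.001,"rx":0,"ry":0,"rz":0,"grip":5}
    - {"x":0,"y":0,"z":0,"rx":0,"ry":0,"rz":0,"grip":40}
    - {"x":0,"y":0,"z":0,"rx":0,"ry":0,"rz":0,"grip":85}
    - {"x":0,"y":0,"z":0,"rx":0,"ry":0,"rz":0,"grip":85}
    - {"x":0,"y":0,"z":0.01,"rx":0,"ry":0,"rz":0,"grip":85}
    - {"x":0,"y":0,"z":0.05,"rx":0,"ry":0,"rz":0,"grip":85}
    - {"x":0,"y":0,"z":0.08,"rx":0,"ry":0,"rz":0,"grip":85}
  force: 80

```text
time: 31.25
ee_pos: [0.5574, 0.2791, 0.1638]
orientation: [0.002, 0.707, -0.707, -0.001]
ft_force: [1.1, 0.9, 0.2]
width: 0.0847
grasp_force: 0.0
```

Emit:
move_arm:
  commands:
    - {"x":0.0175,"y":-0.0265,"z":0,"rx":0,"ry":0,"rz":-0.111,"grip":85}
    - {"x":0.0175,"y":-0.0265,"z":0,"rx":0,"ry":0,"rz":-0.111,"grip":85}
    - {"x":0.0175,"y":-0.0265,"z":0,"rx":0,"ry":0,"rz":-0.111,"grip":85}
    - {"x":0.0175,"y":-0.0265,"z":0,"rx":0,"ry":0,"rz":-0.111,"grip":85}
    - {"x":0.0175,"y":-0.0265,"z":0,"rx":0,"ry":0,"rz":-0.111,"grip":85}
    - {"x":0.0175,"y":-0.0265,"z":0,"rx":0,"ry":0,"rz":-0.111,"grip":85}
    - {"x":0.0175,"y":-0.0265,"z":0,"rx":0,"ry":0,"rz":-0.111,"grip":85}
    - {"x":0.0175,"y":-0.0265,"z":0,"rx":0,"ry":0,"rz":-0.111,"grip":85}
    - {"x":0,"y":0,"z":0,"rx":0,"ry":0,"rz":0,"grip":85}
  force: 80

```text
time: 32.38
ee_pos: [0.6648, 0.1192, 0.1647]
orientation: [0.0, -0.087, 0.996, -0.0]
ft_force: [-0.5, 0.2, -0.1]
width: 0.0853
grasp_force: 0.0
```

```bash
python3 -c "
from h import *
err(.665,.121,.060,190.1)
im,d=snap('scene'); P=pts('scene',d)
for s in scoops(im,P,[(.56,.28),(.664,.12)]): print(s[:6])
"
```

```text
t32.38 pos [0.6648 0.1192 0.1647] shift [ 0.0003  0.0024 -0.1396] turn [-0.      0.0006  0.0012] w0.0853 gf0.0 ft [-0.5  0.2 -0.1] q [ 0.06  0.53  0.22  1.25  0.   -0.12]
(0.563054931640625, 0.28077435302734377, np.float64(-90.15824480405443), array([0.5649, 0.2818]), np.float64(0.0855), [13, 69])
(0.6687242431640625, 0.1252757568359375, np.float64(-170.00267334257487), array([0.6703, 0.1267]), np.float64(0.0857), [12, 70])
```

Both set-down scoops stand upright. Now the third.

Emit:
move_arm:
  commands:
    - {"x":0.0003,"y":0.003,"z":-0.05,"rx":0,"ry":0,"rz":0.001,"grip":85}
    - {"x":0,"y":0,"z":-0.05,"rx":0,"ry":0,"rz":0,"grip":85}
    - {"x":0,"y":0,"z":-0.039,"rx":0,"ry":0,"rz":0,"grip":85}
    - {"x":0,"y":0,"z":0,"rx":0,"ry":0,"rz":0,"grip":60}
    - {"x":0,"y":0,"z":0,"rx":0,"ry":0,"rz":0,"grip":30}
    - {"x":0,"y":0,"z":0,"rx":0,"ry":0,"rz":0,"grip":5}
    - {"x":0,"y":0,"z":0,"rx":0,"ry":0,"rz":0,"grip":5}
    - {"x":0,"y":0,"z":0,"rx":0,"ry":0,"rz":0,"grip":5}
    - {"x":0,"y":0,"z":0,"rx":0,"ry":0,"rz":0,"grip":5}
  force: 80

```text
time: 33.55
ee_pos: [0.6652, 0.1228, 0.062]
orientation: [0.002, -0.089, 0.996, -0.0]
ft_force: [-0.3, -0.2, 5.8]
width: 0.0125
grasp_force: 78.9
```

Emit:
move_arm:
  commands:
    - {"x":0,"y":0,"z":0.01,"rx":0,"ry":0,"rz":0,"grip":5}
    - {"x":0,"y":0,"z":0.02,"rx":0,"ry":0,"rz":0,"grip":5}
    - {"x":0,"y":0,"z":0.03,"rx":0,"ry":0,"rz":0,"grip":5}
    - {"x":0,"y":0,"z":0.03,"rx":0,"ry":0,"rz":0,"grip":5}
    - {"x":0,"y":0,"z":0.03,"rx":0,"ry":0,"rz":0,"grip":5}
    - {"x":0,"y":0,"z":0.03,"rx":0,"ry":0,"rz":0,"grip":5}
    - {"x":0,"y":0,"z":0.03,"rx":0,"ry":0,"rz":0,"grip":5}
    - {"x":0,"y":0,"z":0.02,"rx":0,"ry":0,"rz":0,"grip":5}
    - {"x":0,"y":0,"z":0.01,"rx":0,"ry":0,"rz":0,"grip":5}
  force: 80

```text
time: 34.67
ee_pos: [0.6644, 0.123, 0.2189]
orientation: [0.001, -0.089, 0.996, 0.0]
ft_force: [-0.0, -0.6, -2.3]
width: 0.0127
grasp_force: 78.0
```

```bash
python3 -c "
from h import *
err(.613,.016,.2174,-90)
"
```

```text
t34.67 pos [0.6644 0.123  0.2189] shift [-0.0685 -0.1427 -0.0021] turn [-8.000e-04  7.000e-04  8.867e-01] w0.0127 gf78.0 ft [-0.  -0.6 -2.3] q [ 0.06  0.52  0.33  1.38  0.   -0.11]
```

Emit:
move_arm:
  commands:
    - {"x":-0.002,"y":-0.004,"z":0,"rx":0,"ry":0,"rz":0.02,"grip":5}
    - {"x":-0.004,"y":-0.0083,"z":0,"rx":0,"ry":0,"rz":0.05,"grip":5}
    - {"x":-0.004,"y":-0.0083,"z":0,"rx":0,"ry":0,"rz":0.05,"grip":5}
    - {"x":-0.004,"y":-0.0083,"z":0,"rx":0,"ry":0,"rz":0.05,"grip":5}
    - {"x":-0.004,"y":-0.0083,"z":0,"rx":0,"ry":0,"rz":0.05,"grip":5}
    - {"x":-0.004,"y":-0.0083,"z":0,"rx":0,"ry":0,"rz":0.05,"grip":5}
    - {"x":-0.004,"y":-0.0083,"z":0,"rx":0,"ry":0,"rz":0.05,"grip":5}
    - {"x":-0.004,"y":-0.0083,"z":0,"rx":0,"ry":0,"rz":0.05,"grip":5}
    - {"x":-0.004,"y":-0.0083,"z":0,"rx":0,"ry":0,"rz":0.05,"grip":5}
    - {"x":-0.004,"y":-0.0083,"z":0,"rx":0,"ry":0,"rz":0.05,"grip":5}
  force: 80

```text
time: 35.92
ee_pos: [0.6348, 0.0635, 0.2164]
orientation: [-0.001, -0.444, 0.896, 0.001]
ft_force: [0.4, -0.0, -2.4]
width: 0.0123
grasp_force: 78.0
```

Emit:
move_arm:
  commands:
    - {"x":-0.004,"y":-0.0083,"z":0,"rx":0,"ry":0,"rz":0.05,"grip":5}
    - {"x":-0.004,"y":-0.0083,"z":0,"rx":0,"ry":0,"rz":0.05,"grip":5}
    - {"x":-0.004,"y":-0.0083,"z":0,"rx":0,"ry":0,"rz":0.05,"grip":5}
    - {"x":-0.004,"y":-0.0083,"z":0,"rx":0,"ry":0,"rz":0.05,"grip":5}
    - {"x":-0.004,"y":-0.0083,"z":0,"rx":0,"ry":0,"rz":0.05,"grip":5}
    - {"x":-0.004,"y":-0.0083,"z":0,"rx":0,"ry":0,"rz":0.05,"grip":5}
    - {"x":-0.004,"y":-0.0083,"z":0,"rx":0,"ry":0,"rz":0.05,"grip":5}
    - {"x":-0.002,"y":-0.004,"z":0,"rx":0,"ry":0,"rz":0.05,"grip":5}
    - {"x":0,"y":0,"z":0,"rx":0,"ry":0,"rz":0.0167,"grip":5}
    - {"x":0,"y":0,"z":0,"rx":0,"ry":0,"rz":0,"grip":5}
  force: 80

```text
time: 37.17
ee_pos: [0.6128, 0.0174, 0.2172]
orientation: [-0.0, -0.707, 0.707, 0.001]
ft_force: [0.5, 0.1, -2.7]
width: 0.0128
grasp_force: 78.0
```

```bash
python3 -c "
from h import *
err(.613,.0125,.2154,-90)
im,d=snap('top'); tip(im,d,.613)
im2,d2=snap('scene'); tip(im2,d2,.613,'scene')
"
```

```text
t37.17 pos [0.6128 0.0174 0.2172] shift [ 0.0002 -0.0065 -0.0024] turn [-0.0003 -0.0007  0.0004] w0.0128 gf78.0 ft [ 0.5  0.1 -2.7] q [-0.1   0.39  0.13  1.31  0.   -1.67]
top tip y min -0.0587 p1 -0.0586 x 0.5994 0.6287 z 0.1729 302
scene tip y min -0.0593 p1 -0.0561 x 0.596 0.6332 z 0.1722 662
```

Emit:
move_arm:
  commands:
    - {"x":0,"y":-0.004,"z":0,"rx":0,"ry":0,"rz":0,"grip":5}
    - {"x":0,"y":-0.009,"z":0,"rx":0,"ry":0,"rz":0,"grip":5}
    - {"x":0,"y":-0.01,"z":0,"rx":0,"ry":0,"rz":0,"grip":5}
    - {"x":0,"y":-0.01,"z":0,"rx":0,"ry":0,"rz":0,"grip":5}
    - {"x":0,"y":-0.0057,"z":-0.005,"rx":0,"ry":0,"rz":0,"grip":5}
    - {"x":0,"y":0,"z":-0.014,"rx":0,"ry":0,"rz":0,"grip":5}
    - {"x":0,"y":0,"z":-0.016,"rx":0,"ry":0,"rz":0,"grip":5}
    - {"x":0,"y":0,"z":-0.014,"rx":0,"ry":0,"rz":0,"grip":5}
    - {"x":0,"y":0,"z":-0.0098,"rx":0,"ry":0,"rz":0,"grip":5}
    - {"x":0,"y":0,"z":0,"rx":0,"ry":0,"rz":0,"grip":5}
  force: 80

```text
time: 38.52
ee_pos: [0.6126, -0.0115, 0.1727]
orientation: [0.0, 0.707, -0.707, -0.001]
ft_force: [0.1, -0.0, -2.0]
width: 0.0123
grasp_force: 78.0
```

```bash
python3 -c "
from h import *
err(.613,-.0115,.173,-90)
im,d=snap('top'); tip(im,d,.613)
im2,d2=snap('scene'); tip(im2,d2,.613,'scene')
"
```

```text
t38.52 pos [ 0.6126 -0.0115  0.1727] shift [ 0.0006 -0.0001  0.0004] turn [-0.0004 -0.0011 -0.0001] w0.0123 gf78.0 ft [ 0.1 -0.  -2. ] q [-0.15  0.41  0.04  1.2   0.   -1.72]
top tip y min -0.0876 p1 -0.0875 x 0.5992 0.6301 z 0.1284 168
scene tip y min -0.0880 p1 -0.0864 x 0.5972 0.6336 z 0.1287 286
```

Emit:
move_arm:
  commands:
    - {"x":0,"y":-0.0042,"z":0.0052,"rx":0.0333,"ry":0,"rz":0,"grip":5}
    - {"x":0,"y":-0.0045,"z":0.005,"rx":0.0333,"ry":0,"rz":0,"grip":5}
    - {"x":0,"y":-0.0047,"z":0.0047,"rx":0.0333,"ry":0,"rz":0,"grip":5}
    - {"x":0,"y":-0.0049,"z":0.0045,"rx":0.0333,"ry":0,"rz":0,"grip":5}
    - {"x":0,"y":-0.0026,"z":0.0021,"rx":0.0167,"ry":0,"rz":0,"grip":5}
    - {"x":0,"y":-0.0026,"z":0.0021,"rx":0.0167,"ry":0,"rz":0,"grip":5}
    - {"x":0,"y":-0.0027,"z":0.002,"rx":0.0167,"ry":0,"rz":0,"grip":5}
    - {"x":0,"y":-0.0027,"z":0.0019,"rx":0.0167,"ry":0,"rz":0,"grip":5}
    - {"x":0,"y":-0.0028,"z":0.0019,"rx":0.0167,"ry":0,"rz":0,"grip":5}
    - {"x":0,"y":-0.0028,"z":0.0018,"rx":0.0167,"ry":0,"rz":0,"grip":5}
  force: 80

```text
time: 39.88
ee_pos: [0.6132, -0.0377, 0.1971]
orientation: [0.13, -0.695, 0.695, 0.13]
ft_force: [-0.1, -0.8, -2.5]
width: 0.0125
grasp_force: 78.1
```

Emit:
move_arm:
  commands:
    - {"x":0,"y":-0.0029,"z":0.0017,"rx":0.0167,"ry":0,"rz":0,"grip":5}
    - {"x":0,"y":-0.0029,"z":0.0016,"rx":0.0167,"ry":0,"rz":0,"grip":5}
    - {"x":0,"y":-0.0029,"z":0.0016,"rx":0.0167,"ry":0,"rz":0,"grip":5}
    - {"x":0,"y":-0.003,"z":0.0015,"rx":0.0167,"ry":0,"rz":0,"grip":5}
    - {"x":0,"y":-0.003,"z":0.0014,"rx":0.0167,"ry":0,"rz":0,"grip":5}
    - {"x":0,"y":-0.0031,"z":0.0013,"rx":0.0167,"ry":0,"rz":0,"grip":5}
    - {"x":0,"y":-0.0031,"z":0.0012,"rx":0.0167,"ry":0,"rz":0,"grip":5}
    - {"x":0,"y":-0.0031,"z":0.0012,"rx":0.0167,"ry":0,"rz":0,"grip":5}
    - {"x":0,"y":0,"z":0,"rx":0,"ry":0,"rz":0,"grip":5}
    - {"x":0,"y":0,"z":0,"rx":0,"ry":0,"rz":0,"grip":5}
  force: 80

```text
time: 41.12
ee_pos: [0.6132, -0.0555, 0.2056]
orientation: [0.201, -0.678, 0.678, 0.201]
ft_force: [-0.5, 0.0, -2.6]
width: 0.0126
grasp_force: 78.1
```

Emit:
move_arm:
  commands:
    - {"x":0,"y":0,"z":0,"rx":0,"ry":0,"rz":0,"grip":5}
    - {"x":0,"y":-0.0063,"z":0.0021,"rx":0.0333,"ry":0,"rz":0,"grip":5}
    - {"x":0,"y":-0.0064,"z":0.0017,"rx":0.0333,"ry":0,"rz":0,"grip":5}
    - {"x":0,"y":-0.0065,"z":0.0014,"rx":0.0333,"ry":0,"rz":0,"grip":5}
    - {"x":0,"y":-0.0066,"z":0.001,"rx":0.0333,"ry":0,"rz":0,"grip":5}
    - {"x":0,"y":-0.0066,"z":0.0007,"rx":0.0333,"ry":0,"rz":0,"grip":5}
    - {"x":0,"y":0,"z":0,"rx":0,"ry":0,"rz":0,"grip":5}
    - {"x":0,"y":0,"z":0,"rx":0,"ry":0,"rz":0,"grip":5}
  force: 80

```text
time: 42.12
ee_pos: [0.6133, -0.0796, 0.211]
orientation: [-0.288, 0.646, -0.646, -0.287]
ft_force: [0.7, -0.1, -2.7]
width: 0.0127
grasp_force: 78.2
```

Emit:
move_arm:
  commands:
    - {"x":0,"y":0.0175,"z":-0.0026,"rx":-0.0889,"ry":0,"rz":0,"grip":5}
    - {"x":0,"y":0.017,"z":-0.0051,"rx":-0.0889,"ry":0,"rz":0,"grip":5}
    - {"x":0,"y":0.0161,"z":-0.0074,"rx":-0.0889,"ry":0,"rz":0,"grip":5}
    - {"x":0,"y":0.015,"z":-0.0095,"rx":-0.0889,"ry":0,"rz":0,"grip":5}
    - {"x":0,"y":0.0135,"z":-0.0115,"rx":-0.0889,"ry":0,"rz":0,"grip":5}
    - {"x":0,"y":0.0117,"z":-0.0133,"rx":-0.0889,"ry":0,"rz":0,"grip":5}
    - {"x":0,"y":0,"z":0.03,"rx":0,"ry":0,"rz":0,"grip":5}
    - {"x":0,"y":0,"z":0.03,"rx":0,"ry":0,"rz":0,"grip":5}
    - {"x":0.01,"y":0.04,"z":0,"rx":0,"ry":0,"rz":0,"grip":5}
  force: 80

```text
time: 43.25
ee_pos: [0.6214, 0.0184, 0.2224]
orientation: [0.002, -0.706, 0.708, -0.002]
ft_force: [0.4, -0.6, -1.9]
width: 0.0125
grasp_force: 78.5
```

```bash
python3 -c "
from h import *
err(.665,.121,.062,-90)
"
```

```text
t43.25 pos [0.6214 0.0184 0.2224] shift [ 0.0582  0.1368 -0.2138] turn [-0.0001  0.0035  0.0011] w0.0125 gf78.5 ft [ 0.4 -0.6 -1.9] q [-0.1   0.4   0.15  1.32  0.   -1.67]
```

Emit:
move_arm:
  commands:
    - {"x":0.017,"y":0.05,"z":0,"rx":0,"ry":0,"rz":0,"grip":5}
    - {"x":0.017,"y":0.05,"z":0,"rx":0,"ry":0,"rz":0,"grip":5}
    - {"x":0.017,"y":0.05,"z":-0.02,"rx":0,"ry":0,"rz":0,"grip":5}
    - {"x":0,"y":0,"z":-0.05,"rx":0,"ry":0,"rz":0,"grip":5}
    - {"x":0,"y":0,"z":-0.06,"rx":0,"ry":0,"rz":0,"grip":5}
    - {"x":0,"y":0,"z":-0.05,"rx":0,"ry":0,"rz":0,"grip":5}
    - {"x":0,"y":0,"z":-0.024,"rx":0,"ry":0,"rz":0,"grip":5}
    - {"x":0,"y":0,"z":-0.004,"rx":0,"ry":0,"rz":0,"grip":5}
    - {"x":0,"y":0,"z":0,"rx":0,"ry":0,"rz":0,"grip":5}
  force: 80

```text
time: 44.38
ee_pos: [0.6599, 0.131, 0.0645]
orientation: [0.001, -0.707, 0.707, -0.001]
ft_force: [-0.7, 0.1, -1.8]
width: 0.0125
grasp_force: 78.5
```

```bash
python3 -c "
from h import *
err(.66,.13,.0615,-90)
"
```

```text
t44.38 pos [0.6599 0.131  0.0645] shift [ 0.0002 -0.0013 -0.004 ] turn [-0.0005  0.0016  0.    ] w0.0125 gf78.5 ft [-0.7  0.1 -1.8] q [ 0.08  0.58  0.05  1.03  0.   -1.49]
```

Emit:
move_arm:
  commands:
    - {"x":0,"y":0,"z":-0.004,"rx":0,"ry":0,"rz":0,"grip":5}
    - {"x":0,"y":0,"z":0,"rx":0,"ry":0,"rz":0,"grip":5}
    - {"x":0,"y":0,"z":0,"rx":0,"ry":0,"rz":0,"grip":40}
    - {"x":0,"y":0,"z":0,"rx":0,"ry":0,"rz":0,"grip":85}
    - {"x":0,"y":0,"z":0,"rx":0,"ry":0,"rz":0,"grip":85}
    - {"x":0,"y":0,"z":0.01,"rx":0,"ry":0,"rz":0,"grip":85}
    - {"x":0,"y":0,"z":0.05,"rx":0,"ry":0,"rz":0,"grip":85}
    - {"x":0,"y":0,"z":0.07,"rx":0,"ry":0,"rz":0,"grip":85}
    - {"x":0,"y":0,"z":0.06,"rx":0,"ry":0,"rz":0,"grip":85}
  force: 80

```text
time: 45.5
ee_pos: [0.659, 0.1308, 0.2048]
orientation: [0.001, -0.707, 0.707, -0.0]
ft_force: [1.5, 1.0, 0.1]
width: 0.085
grasp_force: 0.0
```

```bash
cat >> h.py <<'E'
def lid(im,P,c):
    near=np.hypot(P[...,0]-c[0],P[...,1]-c[1])<.07
    k=near&(im.max(-1)<70)&(P[...,2]>.042)&(P[...,2]<.06)
    (a,b),r=cv2.minEnclosingCircle((P[k][:,:2]*1000).astype(np.float32))
    m=near&(im.max(-1)>90)&(P[...,2]>.012)&(P[...,2]<.02)
    (e,f),s=cv2.minEnclosingCircle((P[m][:,:2]*1000).astype(np.float32))
    print("knobtop",round(a,1),round(b,1),round(r,1),k.sum(),"z",np.nanmax(P[k][:,2]).round(4),"disc",round(e,1),round(f,1),round(s,1))
E
python3 -c "
from h import *
err(.505,-.33,.2,193.4)
im,d=snap('top'); im2,d2=snap('scene')
lid(im,pts('top',d),(.504,-.33)); lid(im2,pts('scene',d2),(.504,-.33))
for s in scoops(im2,pts('scene',d2),[(.56,.28),(.47,.147),(.66,.13)]): print(s[:6])
a=cv2.resize(im[100:300,190:430],None,fx=1.65,fy=1.65); b=cv2.resize(im2[100:300,170:410],None,fx=1.65,fy=1.65); save(np.hstack([a,b]),'p8.png')
"
```

```text
t45.50 pos [0.659  0.1308 0.2048] shift [-0.2054 -0.6143 -0.0063] turn [ 2.00e-04  9.00e-04 -8.51e-01] w0.0850 gf0.0 ft [1.5 1.  0.1] q [ 0.08  0.51  0.28  1.34  0.   -1.49]
knobtop 504.7 -330.9 10.9 48 z 0.0528 disc 505.5 -332.9 38.2
knobtop 509.3 -330.0 10.7 30 z 0.0513 disc 508.1 -331.2 39.9
(0.5634046630859375, 0.28038308715820315, np.float64(-89.83572902805628), array([0.5648, 0.2818]), np.float64(0.0855), [13, 68])
(0.4719982604980469, 0.1501435546875, np.float64(-89.53311069169438), array([0.4738, 0.1515]), np.float64(0.0844), [14, 68])
(0.6647413330078125, 0.13387760925292969, np.float64(-89.15229286299213), array([0.6661, 0.1344]), np.float64(0.0857), [13, 68])
```

View pics/p8.png

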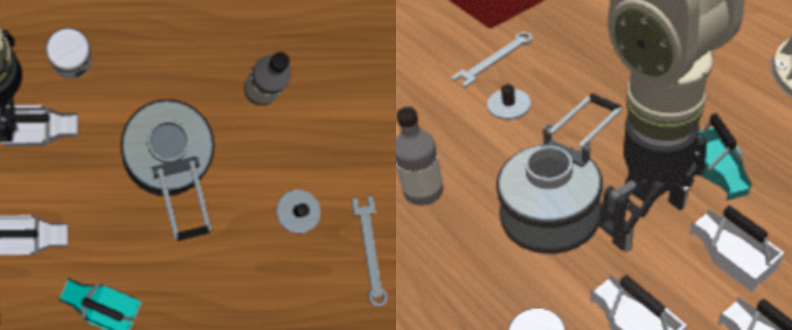

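No strays on the bench or shoulder. Three scoops stand at left, and the lid is at (298,210) on the left and (509,100) on the right. I travel to the lid.

Emit:
move_arm:
  commands:
    - {"x":-0.0205,"y":-0.0617,"z":0,"rx":0,"ry":0,"rz":-0.0851,"grip":85}
    - {"x":-0.0205,"y":-0.0617,"z":0,"rx":0,"ry":0,"rz":-0.0851,"grip":85}
    - {"x":-0.0205,"y":-0.0617,"z":0,"rx":0,"ry":0,"rz":-0.0851,"grip":85}
    - {"x":-0.0205,"y":-0.0617,"z":0,"rx":0,"ry":0,"rz":-0.0851,"grip":85}
    - {"x":-0.0205,"y":-0.0617,"z":0,"rx":0,"ry":0,"rz":-0.0851,"grip":85}
    - {"x":-0.0205,"y":-0.0617,"z":0,"rx":0,"ry":0,"rz":-0.0851,"grip":85}
    - {"x":-0.0205,"y":-0.0617,"z":0,"rx":0,"ry":0,"rz":-0.0851,"grip":85}
    - {"x":-0.0205,"y":-0.0617,"z":0,"rx":0,"ry":0,"rz":-0.0851,"grip":85}
    - {"x":-0.0205,"y":-0.0617,"z":0,"rx":0,"ry":0,"rz":-0.0851,"grip":85}
    - {"x":-0.0205,"y":-0.0617,"z":0,"rx":0,"ry":0,"rz":-0.0851,"grip":60}
  force: 60

```text
time: 46.85
ee_pos: [0.5043, -0.3334, 0.2022]
orientation: [0.0, -0.114, 0.993, 0.0]
ft_force: [0.7, -0.7, 0.5]
width: 0.0693
grasp_force: 0.0
```

```bash
python3 -c "
from h import *
err(.505,-.332,.026,193.4)
im,d=snap('top'); im2,d2=snap('scene'); np.savez('s9',t=im,td=d,s=im2,sd=d2)
for n,i,D in(('top',im,d),('scene',im2,d2)):
    P=pts(n,D)
    for s in scoops(i,P,[(.47,.147),(.56,.28),(.66,.13)]): print(n,s[:6])
    near=np.hypot(P[...,0]-.613,P[...,1]+.103)<.05
    q=P[near&(abs(P[...,2]-.118)<.005)]; print(n,'rim',cv2.minEnclosingCircle((q[:,:2]*1000).astype(np.float32)),np.median(q[:,2]))
"
```

```text
t46.85 pos [ 0.5043 -0.3334  0.2022] shift [ 0.0009  0.0018 -0.235 ] turn [-0.0002  0.0003  0.0028] w0.0693 gf0.0 ft [ 0.7 -0.7  0.5] q [-0.72  0.38  0.07  1.26  0.   -0.95]
top (0.46748345947265624, 0.14656796264648436, np.float64(89.86329413620689), array([0.4672, 0.1466]), np.float64(0.0877), [11, 69])
top (0.5577399291992188, 0.2773905029296875, np.float64(89.90356509347346), array([0.5575, 0.2777]), np.float64(0.0872), [11, 69])
top (0.6580322265625, 0.13120199584960937, np.float64(-89.42167024991228), array([0.6581, 0.13  ]), np.float64(0.0869), [11, 67])
top rim ((613.28076171875, -103.1683578491211), 33.963314056396484) 0.11702606266956095
scene (0.47185574340820313, 0.15042149353027343, np.float64(-89.09794742813216), array([0.4736, 0.1513]), np.float64(0.0844), [14, 68])
scene (0.5628114013671875, 0.28096026611328123, np.float64(-89.6307037611664), array([0.5648, 0.2818]), np.float64(0.0851), [14, 68])
scene (0.664030517578125, 0.13368411254882812, np.float64(-88.8957415573249), array([0.6659, 0.1345]), np.float64(0.0855), [14, 67])
scene rim ((606.3300170898438, -104.31063842773438), 44.09529113769531) 0.11639198705510634
```

Emit:
move_arm:
  commands:
    - {"x":0.0036,"y":0.0018,"z":-0.06,"rx":0,"ry":0,"rz":0.0028,"grip":60}
    - {"x":0,"y":0,"z":-0.06,"rx":0,"ry":0,"rz":0,"grip":60}
    - {"x":0,"y":0,"z":-0.06,"rx":0,"ry":0,"rz":0,"grip":60}
    - {"x":0,"y":0,"z":-0.04,"rx":0,"ry":0,"rz":0,"grip":60}
    - {"x":0,"y":0,"z":-0.0176,"rx":0,"ry":0,"rz":0,"grip":60}
    - {"x":0,"y":0,"z":0,"rx":0,"ry":0,"rz":0,"grip":35}
    - {"x":0,"y":0,"z":0,"rx":0,"ry":0,"rz":0,"grip":15}
    - {"x":0,"y":0,"z":0,"rx":0,"ry":0,"rz":0,"grip":15}
    - {"x":0,"y":0,"z":0,"rx":0,"ry":0,"rz":0,"grip":15}
    - {"x":0,"y":0,"z":0,"rx":0,"ry":0,"rz":0,"grip":15}
  force: 80

```text
time: 48.2
ee_pos: [0.509, -0.3316, 0.0259]
orientation: [0.001, -0.119, 0.993, -0.001]
ft_force: [-0.2, 0.3, 6.5]
width: 0.0219
grasp_force: 78.7
```

```bash
python3 -c "
from h import *
err(.507,-.332,.024,193.4)
"
```

```text
t48.20 pos [ 0.509  -0.3316  0.0259] shift [-0.0027 -0.0006 -0.0025] turn [ 0.0012  0.002  -0.0029] w0.0219 gf78.7 ft [-0.2  0.3  6.5] q [-0.71  0.51 -0.19  0.87  0.   -0.95]
```

Emit:
move_arm:
  commands:
    - {"x":0,"y":0,"z":0.02,"rx":0,"ry":0,"rz":0,"grip":15}
    - {"x":0,"y":0,"z":0.05,"rx":0,"ry":0,"rz":0,"grip":15}
    - {"x":0,"y":0,"z":0.06,"rx":0,"ry":0,"rz":0,"grip":15}
    - {"x":0,"y":0,"z":0.06,"rx":0,"ry":0,"rz":0,"grip":15}
    - {"x":0,"y":0,"z":0.03,"rx":0,"ry":0,"rz":0,"grip":15}
    - {"x":0,"y":0,"z":0,"rx":0,"ry":0,"rz":0,"grip":15}
  force: 80

```text
time: 48.95
ee_pos: [0.5087, -0.3315, 0.1918]
orientation: [0.002, -0.119, 0.993, -0.002]
ft_force: [1.5, -0.2, -2.4]
width: 0.0214
grasp_force: 78.6
```

Emit:
move_arm:
  commands:
    - {"x":0.018,"y":0.038,"z":0,"rx":0,"ry":0,"rz":0,"grip":15}
    - {"x":0.024,"y":0.0508,"z":0,"rx":0,"ry":0,"rz":0,"grip":15}
    - {"x":0.024,"y":0.0508,"z":0,"rx":0,"ry":0,"rz":0,"grip":15}
    - {"x":0.024,"y":0.0508,"z":0,"rx":0,"ry":0,"rz":0,"grip":15}
    - {"x":0.024,"y":0.0508,"z":0,"rx":0,"ry":0,"rz":0,"grip":15}
    - {"x":0.018,"y":0.038,"z":0,"rx":0,"ry":0,"rz":0,"grip":15}
    - {"x":0.012,"y":0.026,"z":0,"rx":0,"ry":0,"rz":0,"grip":15}
    - {"x":0,"y":0,"z":0,"rx":0,"ry":0,"rz":0,"grip":15}
  force: 80

```text
time: 49.95
ee_pos: [0.6156, -0.1004, 0.1879]
orientation: [-0.001, -0.12, 0.993, 0.0]
ft_force: [-0.0, -0.3, -2.7]
width: 0.0218
grasp_force: 78.7
```

```bash
cat >> h.py <<'E'
def circ(p):
    A=np.c_[2*p,np.ones(len(p))]; s=np.linalg.lstsq(A,(p**2).sum(1),rcond=None)[0]; return s[:2],np.sqrt(s[2]+s[0]**2+s[1]**2)
E
python3 -c "
from h import *
err(.617,-.1028,.1439,193.4)
im,d=snap('top'); im2,d2=snap('scene'); np.savez('s10',t=im,td=d,s=im2,sd=d2)
zt=bot.get_state()['ee_pos'][2]-.0259+.016
for n,i,D in(('top',im,d),('scene',im2,d2)):
    P=pts(n,D); near=np.hypot(P[...,0]-.615,P[...,1]+.103)<.05
    m=near&(abs(P[...,2]-zt)<.006)&(i.max(-1)>90); q=P[m]
    print(n,m.sum(),'z',np.median(q[:,2]),zt)
    # outer edge: farthest point per angle bin
    c=np.array([.614,-.104])
    for _ in range(3):
        v=q[:,:2]-c; a=(np.degrees(np.arctan2(v[:,1],v[:,0]))//12).astype(int); r=np.hypot(*v.T)
        e=np.array([q[a==k,:2][r[a==k].argmax()] for k in np.unique(a) if r[a==k].max()>.03])
        c,R0=circ(e); print(c.round(4),R0.round(4),len(e))
a=cv2.resize(im[130:230,230:350],None,fx=3.3,fy=3.3); b=cv2.resize(im2[120:220,210:330],None,fx=3.3,fy=3.3); save(np.hstack([a,b]),'p9.png')
"
```

```text
t49.95 pos [ 0.6156 -0.1004  0.1879] shift [ 0.0018 -0.0032 -0.0587] turn [-0.0004 -0.001  -0.0042] w0.0218 gf78.7 ft [-0.  -0.3 -2.7] q [-0.29  0.42  0.1   1.25  0.   -0.53]
top 0 z nan 0.17846760532837758
  return _methods._mean(a, axis=axis, dtype=dtype,
  ret = ret.dtype.type(ret / rcount)
Traceback (most recent call last):
  File "h.py", line 53, in circ
    A=np.c_[2*p,np.ones(len(p))]; s=np.linalg.lstsq(A,(p**2).sum(1),rcond=None)[0]; return s[:2],np.sqrt(s[2]+s[0]**2+s[1]**2)
                                                      ~~~~~~~~~~^^^
numpy.exceptions.AxisError: axis 1 is out of bounds for array of dimension 1
```

```bash
python3 -c "
from h import *
z=np.load('s10.npz'); zt=.1785
def edge(q,c,rmax,rmin):
    for _ in range(4):
        v=q[:,:2]-c; a=(np.degrees(np.arctan2(v[:,1],v[:,0]))//12).astype(int); r=np.hypot(*v.T)
        e=np.array([q[a==k,:2][r[a==k].argmax()] for k in np.unique(a) if rmin<r[a==k].max()<rmax])
        c,R0=circ(e)
    print(c.round(4),R0.round(4),len(e), np.unique(a)*12)
P=pts('scene',z['sd']); i=z['s']
m=(np.hypot(P[...,0]-.617,P[...,1]+.1)<.045)&(abs(P[...,2]-zt)<.006)&(i.max(-1)>90); print(m.sum(),np.median(P[m][:,2])); edge(P[m],np.array([.617,-.1]),.045,.03)
z=np.load('s9.npz'); P=pts('scene',z['sd']); Q=pts('top',z['td'])
for P in(P,Q):
    m=(np.hypot(P[...,0]-.613,P[...,1]+.103)<.039)&(abs(P[...,2]-.1175)<.004); print(m.sum()); edge(P[m],np.array([.614,-.103]),.038,.03)
b=z0=np.load('s10.npz')['s']; save(b[110:230,200:340],'p9.png',4)
"
```

```text
421 0.17693517194396702
[ 0.6145 -0.1007] 0.0373 24 [-180  -96  -84  -72  -60  -48  -36  -24  -12    0   12   24   36   48
   60   72   84   96  108  120  132  144  156  168]
130
[ 0.6159 -0.1017] 0.0334 30 [-180 -168 -156 -144 -132 -120 -108  -96  -84  -72  -60  -48  -36  -24
  -12    0   12   24   36   48   60   72   84   96  108  120  132  144
  156  168]
106
[ 0.6129 -0.1034] 0.0331 30 [-180 -168 -156 -144 -132 -120 -108  -96  -84  -72  -60  -48  -36  -24
  -12    0   12   24   36   48   60   72   84   96  108  120  132  144
  156  168]
```

View pics/p9.png

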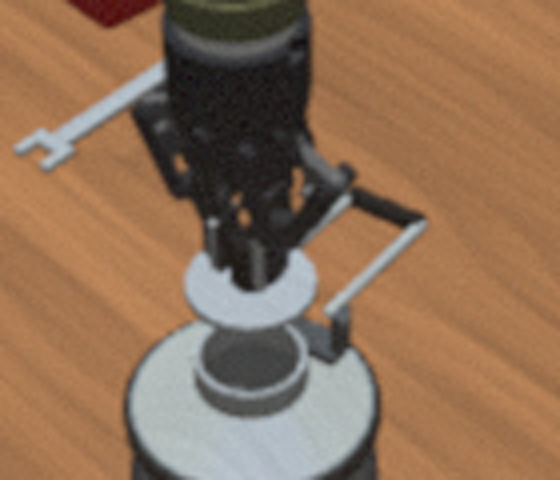

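The lid hangs level over the mouth, its disc at (250,285) above the rim at (250,365), and needs about 1.5 mm of correction. Lowering.

Emit:
move_arm:
  commands:
    - {"x":0.0019,"y":-0.0021,"z":0,"rx":0,"ry":0,"rz":0,"grip":15}
    - {"x":0,"y":0,"z":-0.02,"rx":0,"ry":0,"rz":0,"grip":15}
    - {"x":0,"y":0,"z":-0.02,"rx":0,"ry":0,"rz":0,"grip":15}
    - {"x":0,"y":0,"z":-0.014,"rx":0,"ry":0,"rz":0,"grip":15}
    - {"x":0,"y":0,"z":0,"rx":0,"ry":0,"rz":0,"grip":15}
  force: 80

```text
time: 50.68
ee_pos: [0.6162, -0.1031, 0.1468]
orientation: [-0.001, -0.119, 0.993, 0.001]
ft_force: [-0.3, 0.3, -2.0]
width: 0.0216
grasp_force: 78.7
```

Emit:
move_arm:
  commands:
    - {"x":0,"y":0,"z":-0.004,"rx":0,"ry":0,"rz":0,"grip":15}
    - {"x":0,"y":0,"z":-0.004,"rx":0,"ry":0,"rz":0,"grip":15}
    - {"x":0,"y":0,"z":0,"rx":0,"ry":0,"rz":0,"grip":15}
  force: 80

```text
time: 51.05
ee_pos: [0.6173, -0.1033, 0.1426]
orientation: [0.0, -0.119, 0.993, 0.0]
ft_force: [-0.4, -0.3, -2.7]
width: 0.0217
grasp_force: 78.7
```

```bash
python3 -c "
from h import *
err(.617,-.102,.1339,193.4)
"
```

```text
t51.05 pos [ 0.6173 -0.1033  0.1426] shift [-0.0004  0.0017 -0.0116] turn [-0.0001  0.0004 -0.0029] w0.0217 gf78.7 ft [-0.4 -0.3 -2.7] q [-0.29  0.45  0.02  1.15  0.   -0.53]
```

Emit:
move_arm:
  commands:
    - {"x":0,"y":0.0008,"z":-0.004,"rx":0,"ry":0,"rz":0,"grip":15}
    - {"x":0,"y":0,"z":-0.003,"rx":0,"ry":0,"rz":0,"grip":15}
    - {"x":0,"y":0,"z":0,"rx":0,"ry":0,"rz":0,"grip":15}
  force: 80

```text
time: 51.42
ee_pos: [0.6171, -0.1027, 0.1371]
orientation: [0.0, -0.119, 0.993, 0.0]
ft_force: [0.0, 0.2, -1.1]
width: 0.0214
grasp_force: 78.7
```

Emit:
move_arm:
  commands:
    - {"x":0,"y":0,"z":-0.003,"rx":0,"ry":0,"rz":0,"grip":15}
    - {"x":0,"y":0,"z":-0.002,"rx":0,"ry":0,"rz":0,"grip":15}
    - {"x":0,"y":0,"z":0,"rx":0,"ry":0,"rz":0,"grip":15}
  force: 80

```text
time: 51.8
ee_pos: [0.6173, -0.1028, 0.1338]
orientation: [0.0, -0.119, 0.993, 0.0]
ft_force: [-0.6, 0.4, -0.7]
width: 0.0216
grasp_force: 79.0
```

```bash
python3 -c "
from h import *
err(.617,-.102,.1339,193.4)
"
```

```text
t51.80 pos [ 0.6173 -0.1028  0.1338] shift [-0.0004  0.0011  0.0001] turn [-0.0001  0.0004 -0.0028] w0.0216 gf79.0 ft [-0.6  0.4 -0.7] q [-0.29  0.45  0.01  1.13  0.   -0.53]
```

Emit:
move_arm:
  commands:
    - {"x":0,"y":0,"z":-0.002,"rx":0,"ry":0,"rz":0,"grip":15}
    - {"x":0,"y":0,"z":0,"rx":0,"ry":0,"rz":0,"grip":15}
  force: 80

```text
time: 52.05
ee_pos: [0.6173, -0.1028, 0.1337]
orientation: [0.001, -0.119, 0.993, -0.0]
ft_force: [-4.0, 0.7, 7.3]
width: 0.0215
grasp_force: 80.0
```

Emit:
move_arm:
  commands:
    - {"x":0,"y":0,"z":0,"rx":0,"ry":0,"rz":0,"grip":40}
    - {"x":0,"y":0,"z":0,"rx":0,"ry":0,"rz":0,"grip":60}
    - {"x":0,"y":0,"z":0.003,"rx":0,"ry":0,"rz":0,"grip":60}
    - {"x":0,"y":0,"z":0.04,"rx":0,"ry":0,"rz":0,"grip":60}
    - {"x":0,"y":0,"z":0.06,"rx":0,"ry":0,"rz":0,"grip":60}
    - {"x":-0.05,"y":-0.05,"z":0.03,"rx":0,"ry":0,"rz":0,"grip":60}
    - {"x":-0.05,"y":-0.06,"z":0,"rx":0,"ry":0,"rz":0,"grip":60}
    - {"x":0,"y":-0.07,"z":0,"rx":0,"ry":0,"rz":0,"grip":60}
    - {"x":0,"y":-0.07,"z":0,"rx":0,"ry":0,"rz":0,"grip":60}
  force: 80

```text
time: 53.18
ee_pos: [0.5418, -0.2916, 0.2325]
orientation: [0.001, -0.119, 0.993, -0.0]
ft_force: [1.3, -0.3, -0.1]
width: 0.0595
grasp_force: 0.0
```

```bash
cat >> h.py <<'E'
def disc(n,i,P,z,c0=(.615,-.103)):
    m=(np.hypot(P[...,0]-c0[0],P[...,1]-c0[1])<.041)&(abs(P[...,2]-z)<.005)&(i.max(-1)>90); q=P[m]; c=np.array(c0)
    for _ in range(4):
        v=q[:,:2]-c; a=(np.degrees(np.arctan2(v[:,1],v[:,0]))//12).astype(int); r=np.hypot(*v.T)
        e=np.array([q[a==k,:2][r[a==k].argmax()] for k in np.unique(a) if .03<r[a==k].max()<.041]); c,R0=circ(e)
    C=np.c_[q[:,:2]-c,np.ones(len(q))]; pl=np.linalg.lstsq(C,q[:,2],rcond=None)[0]
    print(n,"disc",c.round(4),R0.round(4),"z",np.median(q[:,2]).round(4),"tilt deg",np.degrees(pl[:2]).round(2),len(e))
E
python3 -c "
from h import *
err(.47,-.14,.2,193.4)
im,d=snap('top'); im2,d2=snap('scene')
disc('top',im,pts('top',d),.124); disc('scene',im2,pts('scene',d2),.124)
for n,i,D in(('top',im,d),('scene',im2,d2)):
    P=pts(n,D); m=(np.hypot(P[...,0]-.615,P[...,1]+.103)<.025)&(i.max(-1)<70)&(P[...,2]>.15); print('knob',m.sum(),P[m].mean(0),P[m][:,2].max())
    m=(np.hypot(P[...,0]-.465,P[...,1]+.139)<.045)&(i.max(-1)<60)&(P[...,2]>.09)&(P[...,2]<.15); q=P[m]; print('bail',m.sum(),q.mean(0).round(4),cv2.minAreaRect((q[:,:2]*1000).astype(np.float32)) if m.sum()>5 else '')
"
```

```text
t53.17 pos [ 0.5418 -0.2916  0.2325] shift [-0.0958  0.2022 -0.0434] turn [ 0.0002  0.0009 -0.0029] w0.0595 gf0.0 ft [ 1.3 -0.3 -0.1] q [-0.62  0.39  0.16  1.34  0.   -0.86]
top disc [ 0.6136 -0.1043] 0.0372 z 0.1236 tilt deg [-0.09  0.19] 30
scene disc [ 0.6162 -0.1027] 0.0376 z 0.1225 tilt deg [-0.2   0.07] 28
knob 57 [ 0.61204196 -0.10346411  0.15689249] 0.16113803761725565
bail 75 [ 0.464  -0.139   0.1227] ((463.9936828613281, -139.04640197753906), (10.081388473510742, 46.57101058959961), 13.54564094543457)
knob 61 [ 0.61724902 -0.09983382  0.15554754] 0.15954982800246176
bail 54 [ 0.4704 -0.1365  0.1199] ((469.7626953125, -135.12060546875), (8.874094009399414, 47.43269729614258), 16.78418731689453)
```

The lid is seated squarely: disc top at 0.1236 m, tilt under 0.3°, centred within 1.5 mm. Now the bail.

Emit:
move_arm:
  commands:
    - {"x":-0.0101,"y":0.0204,"z":0,"rx":0,"ry":0,"rz":-0.1,"grip":55}
    - {"x":-0.0101,"y":0.0204,"z":0,"rx":0,"ry":0,"rz":-0.1,"grip":55}
    - {"x":-0.0101,"y":0.0204,"z":0,"rx":0,"ry":0,"rz":-0.1,"grip":55}
    - {"x":-0.0101,"y":0.0204,"z":0,"rx":0,"ry":0,"rz":-0.1,"grip":55}
    - {"x":-0.0101,"y":0.0204,"z":0,"rx":0,"ry":0,"rz":-0.1,"grip":55}
    - {"x":-0.0101,"y":0.0204,"z":0,"rx":0,"ry":0,"rz":-0.1,"grip":55}
    - {"x":-0.0101,"y":0.0204,"z":0,"rx":0,"ry":0,"rz":-0.1,"grip":55}
    - {"x":-0.0101,"y":0.0204,"z":0,"rx":0,"ry":0,"rz":-0.1,"grip":55}
    - {"x":-0.0101,"y":0.0204,"z":0,"rx":0,"ry":0,"rz":-0.1,"grip":55}
    - {"x":-0.0101,"y":0.0204,"z":0,"rx":0,"ry":0,"rz":-0.1,"grip":55}
  force: 30

```text
time: 54.52
ee_pos: [0.4661, -0.1361, 0.2319]
orientation: [0.0, 0.62, 0.785, -0.0]
ft_force: [-0.6, -0.5, -0.1]
width: 0.0551
grasp_force: 0.0
```

```bash
python3 -c "
from h import *
err(.466,-.139,.100,103.4)
"
```

```text
t54.52 pos [ 0.4661 -0.1361  0.2319] shift [-0.0002 -0.0039 -0.1759] turn [0.0001 0.0001 0.0001] w0.0551 gf0.0 ft [-0.6 -0.5 -0.1] q [-0.45  0.14 -0.18  1.26 -0.    0.89]
```

Emit:
move_arm:
  commands:
    - {"x":0,"y":-0.0035,"z":-0.05,"rx":0,"ry":0,"rz":0,"grip":50}
    - {"x":0,"y":0,"z":-0.05,"rx":0,"ry":0,"rz":0,"grip":50}
    - {"x":0,"y":0,"z":-0.05,"rx":0,"ry":0,"rz":0,"grip":50}
    - {"x":0,"y":0,"z":-0.025,"rx":0,"ry":0,"rz":0,"grip":50}
    - {"x":0,"y":0,"z":0,"rx":0,"ry":0,"rz":0,"grip":30}
    - {"x":0,"y":0,"z":0,"rx":0,"ry":0,"rz":0,"grip":5}
    - {"x":0,"y":0,"z":0,"rx":0,"ry":0,"rz":0,"grip":5}
    - {"x":0,"y":0,"z":0,"rx":0,"ry":0,"rz":0,"grip":5}
  force: 30

```text
time: 55.52
ee_pos: [0.4649, -0.1401, 0.1014]
orientation: [-0.0, 0.618, 0.786, -0.002]
ft_force: [-6.3, -1.0, 0.4]
width: 0.0124
grasp_force: 29.3
```

```bash
python3 -c "
from h import *
err(.466,-.139,.100,103.4)
H=np.array([.5703,-.1137,.1285]); u=np.array([np.cos(np.radians(13.4)),np.sin(np.radians(13.4)),0]); k=np.array([0,0,1])
th=np.r_[3.25,np.linspace(3.12,.13,22),0]
p=np.array([H+.108*(np.cos(t)*u+np.sin(t)*k) for t in th]); print(p[0],p[-1])
for t,dd in zip(th[1:],np.diff(p,axis=0)/.75): print(round(t,3),dd.round(4).tolist())
"
```

```text
t55.52 pos [ 0.4649 -0.1401  0.1014] shift [ 0.0014  0.0015 -0.0019] turn [ 0.0012 -0.0017 -0.0026] w0.0124 gf29.3 ft [-6.3 -1.   0.4] q [-0.46  0.23 -0.4   0.94 -0.    0.88]
[ 0.46585694 -0.13858185  0.11681493] [ 0.67535979 -0.08867123  0.1285    ]
3.12 [-0.0008, -0.0002, 0.0187]
2.978 [0.0018, 0.0004, 0.0204]
2.835 [0.0046, 0.0011, 0.0199]
2.693 [0.0073, 0.0018, 0.019]
2.55 [0.0099, 0.0024, 0.0178]
2.408 [0.0123, 0.0029, 0.0162]
2.266 [0.0144, 0.0034, 0.0142]
2.123 [0.0162, 0.0039, 0.012]
1.981 [0.0177, 0.0042, 0.0095]
1.839 [0.0188, 0.0045, 0.0068]
1.696 [0.0195, 0.0047, 0.004]
1.554 [0.0199, 0.0047, 0.0011]
1.411 [0.0199, 0.0047, -0.0018]
1.269 [0.0194, 0.0046, -0.0047]
1.127 [0.0186, 0.0044, -0.0075]
0.984 [0.0173, 0.0041, -0.0101]
0.842 [0.0158, 0.0038, -0.0125]
0.7 [0.0139, 0.0033, -0.0147]
0.557 [0.0117, 0.0028, -0.0166]
0.415 [0.0093, 0.0022, -0.0181]
0.272 [0.0067, 0.0016, -0.0193]
0.13 [0.004, 0.0009, -0.0201]
0.0 [0.0012, 0.0003, -0.0187]
```

Emit:
move_arm:
  commands:
    - {"x":-0.001,"y":-0.0002,"z":0.0187,"rx":0,"ry":0,"rz":0,"grip":5}
    - {"x":0.0018,"y":0.0004,"z":0.0204,"rx":0,"ry":0,"rz":0,"grip":5}
    - {"x":0.0046,"y":0.0011,"z":0.0199,"rx":0,"ry":0,"rz":0,"grip":5}
    - {"x":0.0073,"y":0.0018,"z":0.019,"rx":0,"ry":0,"rz":0,"grip":5}
    - {"x":0.0099,"y":0.0024,"z":0.0178,"rx":0,"ry":0,"rz":0,"grip":5}
    - {"x":0.0123,"y":0.0029,"z":0.0162,"rx":0,"ry":0,"rz":0,"grip":5}
  force: 30

```text
time: 56.28
ee_pos: [0.4882, -0.1344, 0.1867]
orientation: [-0.002, 0.619, 0.786, -0.004]
ft_force: [-17.1, -4.6, 9.1]
width: 0.0127
grasp_force: 29.4
```

```bash
cat >> h.py <<'E'
def bail():
    s=bot.get_state(); g=s["ee_pos"]+[0,0,.019]; v=g-[.5703,-.1137,.1285]; a=v[0]*np.cos(.2339)+v[1]*np.sin(.2339)
    print("angle %.3f radius %.4f lateral %.4f"%(np.arctan2(v[2],a),np.hypot(a,v[2]),-v[0]*np.sin(.2339)+v[1]*np.cos(.2339)),"ft",s["ft_force"].round(1),"w",s["width"],s["grasp_force"])
E
python3 -c "
from h import *
bail()"
```

```text
angle 2.402 radius 0.1146 lateral -0.0011 ft [-17.1  -4.6   9.1] w 0.012736812033274564 29.408797323703766
```

```bash
cat >> h.py <<'E'
def wires():
    u=np.array([np.cos(.2339),np.sin(.2339)]); n=np.array([-u[1],u[0]])
    for c,b in(("top",np.array([.613,-.1035])),("scene",np.array([.6160,-.1020]))):
        im,d=snap(c); P=pts(c,d); v=P[...,:2]-b; a=v@u; l=v@n; z=P[...,2]
        m=(abs(abs(l)-26)<9e9)&(abs(abs(l)-.026)<.007)&(z>.135)&(np.hypot(a+.046,z-.1285)<.1)&(np.hypot(a+.046,z-.1285)>.025)&(im.min(-1)>110)
        if m.sum()<8: print(c,"few",m.sum()); continue
        A=np.c_[a[m],z[m]]; 
        V=np.linalg.svd(A-A.mean(0),full_matrices=False); w=V[2][0]*np.sign(V[2][0][1])
        mu=A.mean(0); print(c,m.sum(),"angle %.3f"%np.arctan2(w[1],w[0]),"line a at z=.1285: %.4f"%(mu[0]+w[0]/w[1]*(.1285-mu[1])),"sd %.4f"%(V[1][1]/np.sqrt(m.sum())))
E
python3 -c "
from h import *
bail(); wires()"
```

```text
angle 2.402 radius 0.1146 lateral -0.0011 ft [-17.1  -4.6   9.1] w 0.012736812033274564 29.408797323703766
top few 1
scene 184 angle 2.440 line a at z=.1285: -0.0437 sd 0.0025
```

```bash
python3 -c "
import numpy as np
th=np.linspace(2.30,0,17)
f=lambda t:np.array([.568+.10506*np.cos(t),-.114+.02502*np.cos(t),.117+.108*np.sin(t)])
p=np.array([[.4923,-.1324,.1846]]+[f(t) for t in th])
for t,d in zip(th,np.diff(p,axis=0)/.75): print(round(t,3),d.round(4).tolist())"
```

```text
2.3 [0.0076, 0.0023, 0.0172]
2.156 [0.0159, 0.0038, 0.0126]
2.012 [0.0175, 0.0042, 0.0102]
1.869 [0.0188, 0.0045, 0.0075]
1.725 [0.0196, 0.0047, 0.0046]
1.581 [0.0201, 0.0048, 0.0017]
1.438 [0.0201, 0.0048, -0.0013]
1.294 [0.0197, 0.0047, -0.0042]
1.15 [0.0189, 0.0045, -0.0071]
1.006 [0.0177, 0.0042, -0.0098]
0.862 [0.0162, 0.0039, -0.0123]
0.719 [0.0143, 0.0034, -0.0145]
0.575 [0.0121, 0.0029, -0.0165]
0.431 [0.0097, 0.0023, -0.0181]
0.288 [0.0071, 0.0017, -0.0194]
0.144 [0.0043, 0.001, -0.0202]
0.0 [0.0014, 0.0003, -0.0206]
```

Emit:
move_arm:
  commands:
    - {"x":0.0076,"y":0.0023,"z":0.0172,"rx":0,"ry":0,"rz":0,"grip":5}
    - {"x":0.0159,"y":0.0038,"z":0.0126,"rx":0,"ry":0,"rz":0,"grip":5}
    - {"x":0.0175,"y":0.0042,"z":0.0102,"rx":0,"ry":0,"rz":0,"grip":5}
    - {"x":0.0188,"y":0.0045,"z":0.0075,"rx":0,"ry":0,"rz":0,"grip":5}
    - {"x":0.0196,"y":0.0047,"z":0.0046,"rx":0,"ry":0,"rz":0,"grip":5}
  force: 40

```text
time: 57.0
ee_pos: [0.5526, -0.1188, 0.227]
orientation: [0.001, 0.618, 0.786, 0.0]
ft_force: [-3.8, -1.9, 1.4]
width: 0.0125
grasp_force: 40.1
```

```bash
sed -i 's/\[.5703,-.1137,.1285\]; a/[.568,-.114,.1285+.0075]; a/' h.py; python3 -c "
from h import *
bail(); err(.568+.10506*np.cos(1.725),-.114+.02502*np.cos(1.725),.117+.108*np.sin(1.725),103.4); wires()"
```

```text
angle 1.716 radius 0.1111 lateral -0.0011 ft [-3.8 -1.9  1.4] w 0.012545354380420575 40.06734609603882
t57.00 pos [ 0.5526 -0.1188  0.227 ] shift [-0.001   0.0013 -0.0043] turn [ 0.001   0.0016 -0.0028] w0.0125 gf40.1 ft [-3.8 -1.9  1.4] q [-0.35  0.29  0.01  1.28 -0.    0.98]
top few 0
scene few 0
```

Emit:
move_arm:
  commands:
    - {"x":0.0201,"y":0.0048,"z":0.0005,"rx":0,"ry":0,"rz":0,"grip":5}
    - {"x":0.0201,"y":0.0048,"z":-0.0025,"rx":0,"ry":0,"rz":0,"grip":5}
    - {"x":0.0197,"y":0.0047,"z":-0.0042,"rx":0,"ry":0,"rz":0,"grip":5}
    - {"x":0.0189,"y":0.0045,"z":-0.0071,"rx":0,"ry":0,"rz":0,"grip":5}
    - {"x":0.0177,"y":0.0042,"z":-0.0098,"rx":0,"ry":0,"rz":0,"grip":5}
    - {"x":0.0162,"y":0.0039,"z":-0.0123,"rx":0,"ry":0,"rz":0,"grip":5}
  force: 40

```text
time: 57.85
ee_pos: [0.6375, -0.0983, 0.1964]
orientation: [-0.0, 0.618, 0.786, -0.0]
ft_force: [-4.2, 1.1, -0.4]
width: 0.0125
grasp_force: 45.6
```

```bash
python3 -c "
from h import *
bail(); err(.568+.10506*np.cos(.862),-.114+.02502*np.cos(.862),.117+.108*np.sin(.862),103.4); wires()"
```

```text
angle 0.840 radius 0.1067 lateral -0.0008 ft [-4.2  1.1 -0.4] w 0.012518862832241387 45.5707973241806
t57.85 pos [ 0.6375 -0.0983  0.1964] shift [-0.0015  0.0007  0.0034] turn [-0.    -0.    -0.003] w0.0125 gf45.6 ft [-4.2  1.1 -0.4] q [-0.28  0.46  0.18  1.29 -0.    1.05]
top few 0
scene 19 angle 0.848 line a at z=.1285: -0.0493 sd 0.0009
```

Emit:
move_arm:
  commands:
    - {"x":0.0143,"y":0.0034,"z":-0.0145,"rx":0,"ry":0,"rz":0,"grip":5}
    - {"x":0.0121,"y":0.0029,"z":-0.0165,"rx":0,"ry":0,"rz":0,"grip":5}
    - {"x":0.0097,"y":0.0023,"z":-0.0181,"rx":0,"ry":0,"rz":0,"grip":5}
    - {"x":0.0071,"y":0.0017,"z":-0.0194,"rx":0,"ry":0,"rz":0,"grip":5}
    - {"x":0.0043,"y":0.001,"z":-0.0202,"rx":0,"ry":0,"rz":0,"grip":5}
  force: 40

```text
time: 58.58
ee_pos: [0.6728, -0.09, 0.1294]
orientation: [0.0, 0.618, 0.786, 0.0]
ft_force: [-1.1, 3.0, 2.6]
width: 0.0123
grasp_force: 49.1
```

```bash
python3 -c "
from h import *
bail(); err(.568+.10506,-.114+.02502,.117,103.4)"
```

```text
angle 0.115 radius 0.1082 lateral -0.0009 ft [-1.1  3.   2.6] w 0.012293515390279617 49.12180244922638
t58.58 pos [ 0.6728 -0.09    0.1294] shift [ 0.0004  0.0014 -0.0165] turn [ 0.      0.0002 -0.003 ] w0.0123 gf49.1 ft [-1.1  3.   2.6] q [-0.25  0.56  0.17  1.18  0.    1.08]
```

Emit:
move_arm:
  commands:
    - {"x":0.0008,"y":0.0002,"z":-0.01,"rx":0,"ry":0,"rz":0,"grip":5}
    - {"x":0,"y":0,"z":-0.007,"rx":0,"ry":0,"rz":0,"grip":5}
    - {"x":0,"y":0,"z":-0.002,"rx":0,"ry":0,"rz":0,"grip":5}
    - {"x":0,"y":0,"z":0,"rx":0,"ry":0,"rz":0,"grip":5}
  force: 40

```text
time: 59.08
ee_pos: [0.674, -0.0897, 0.1165]
orientation: [0.001, 0.618, 0.786, 0.001]
ft_force: [1.9, 4.7, 1.1]
width: 0.0126
grasp_force: 49.9
```

```bash
python3 -c "
from h import *
bail()"
```

```text
angle -0.004 radius 0.1088 lateral -0.0009 ft [1.9 4.7 1.1] w 0.012608159981969761 49.94174122810364
```

Emit:
move_arm:
  commands:
    - {"x":0,"y":0,"z":-0.003,"rx":0,"ry":0,"rz":0,"grip":5}
    - {"x":0,"y":0,"z":0,"rx":0,"ry":0,"rz":0,"grip":20}
    - {"x":0,"y":0,"z":0,"rx":0,"ry":0,"rz":0,"grip":40}
    - {"x":0,"y":0,"z":0,"rx":0,"ry":0,"rz":0,"grip":40}
    - {"x":0,"y":0,"z":0.03,"rx":0,"ry":0,"rz":0,"grip":40}
    - {"x":0,"y":0,"z":0.06,"rx":0,"ry":0,"rz":0,"grip":40}
    - {"x":0,"y":0,"z":0.06,"rx":0,"ry":0,"rz":0,"grip":40}
    - {"x":-0.08,"y":0,"z":0,"rx":0,"ry":0,"rz":0,"grip":40}
    - {"x":-0.08,"y":0,"z":0,"rx":0,"ry":0,"rz":0,"grip":40}
  force: 40

```text
time: 60.2
ee_pos: [0.5527, -0.0912, 0.227]
orientation: [0.001, 0.618, 0.786, -0.0]
ft_force: [-0.3, -0.5, -0.2]
width: 0.0398
grasp_force: 0.0
```

Emit:
move_arm:
  commands:
    - {"x":-0.08,"y":-0.02,"z":0,"rx":0,"ry":0,"rz":0,"grip":40}
    - {"x":-0.02,"y":-0.07,"z":0,"rx":0,"ry":0,"rz":0,"grip":40}
    - {"x":0,"y":-0.08,"z":0,"rx":0,"ry":0,"rz":0,"grip":40}
    - {"x":0,"y":-0.08,"z":0,"rx":0,"ry":0,"rz":0,"grip":40}
    - {"x":0,"y":0,"z":0,"rx":0,"ry":0,"rz":0,"grip":40}
  force: 40

```text
time: 60.82
ee_pos: [0.4772, -0.2823, 0.2262]
orientation: [0.001, 0.621, 0.784, -0.001]
ft_force: [-0.3, 0.7, -0.0]
width: 0.0402
grasp_force: 0.0
```

```bash
python3 -c "
from h import *
err(.5,-.3,.2,103.4)
im,d=snap('top'); im2,d2=snap('scene')
for n,i,D in(('top',im,d),('scene',im2,d2)):
    P=pts(n,D); m=(np.hypot(P[...,0]-.673,P[...,1]+.089)<.035)&(i.max(-1)<60)&(P[...,2]>.11)&(P[...,2]<.17); q=P[m]; print(n,'bar',m.sum(),q.mean(0).round(4),np.percentile(q[:,2],[10,50,90]).round(4))
    disc(n,i,P,.124)
for s in scoops(im2,pts('scene',d2),[(.56,.28),(.47,.147),(.66,.13)]): print(s[:6])
a=cv2.resize(im[100:300,140:380],None,fx=1.65,fy=1.65); b=cv2.resize(im2[120:320,170:410],None,fx=1.65,fy=1.65); save(np.hstack([a,b]),'p10.png')
"
```

```text
t60.83 pos [ 0.4772 -0.2823  0.2262] shift [ 0.0304 -0.0236 -0.0349] turn [0.0015 0.     0.0012] w0.0402 gf0.0 ft [-0.3  0.7 -0. ] q [-0.68  0.27 -0.02  1.28 -0.    0.66]
top bar 67 [ 0.6723 -0.0884  0.1339] [0.1318 0.1338 0.1362]
top disc [ 0.6102 -0.1045] 0.0362 z 0.1237 tilt deg [ 0.34 -0.16] 27
scene bar 80 [ 0.6782 -0.0841  0.1324] [0.1295 0.1327 0.135 ]
scene disc [ 0.6129 -0.1034] 0.0376 z 0.1228 tilt deg [-0.64 -0.03] 25
(0.562994140625, 0.2806080322265625, np.float64(-89.71431634275456), array([0.5647, 0.2814]), np.float64(0.0854), [13, 68])
(0.47203750610351564, 0.14998159790039062, np.float64(-89.46119863883783), array([0.4735, 0.1513]), np.float64(0.0847), [13, 68])
(0.6642390747070313, 0.13392465209960938, np.float64(-88.86628292608144), array([0.6659, 0.1348]), np.float64(0.0854), [14, 68])
```

View pics/p10.png

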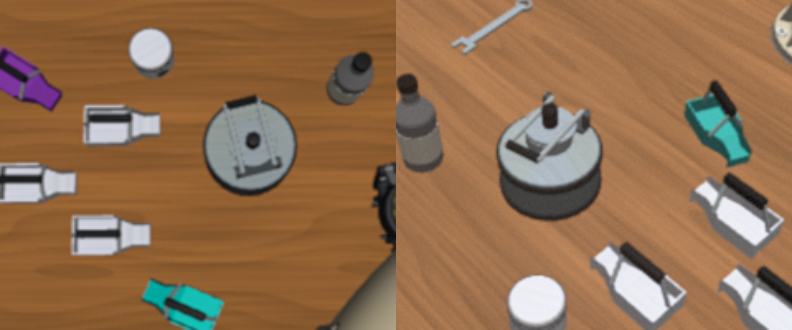

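The bail lies level across the seated lid, with its bar at (242,102) on the left. The three scoops stand upright and empty, the bench shows no stray balls, and the bystanders are untouched. I hand in the job.

```bash
python3 -c "
from rig import bot
print(bot.finish_job())"
```

```text
the job is handed in; nothing more can be done
None
```

I poured all three scoops into the barrel and stood them upright and empty on the bench, then seated the lid squarely and laid the bail level across it. The job is handed in at about 61 s; the cameras showed no spilled balls, and no verdict was returned.

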